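# Reload the air-sampler changer in the book conservation workroom

## Task

Take the measured orange cartridge out of the pocket in the changer's loading gap and put it in the grey tray. Then lift the blue cartridges off their hooks one at a time, set each upright and fully down in the pocket at the gap and turn the carousel one click clockwise by its bar handle after each, the last one included, so that they stand in neighbouring pockets under the cover and an empty pocket is at the gap. When all are in, press the green start button fully down, let go of everything and leave the brush and the blue weight where they lie.

Things in the scene. Friction and masses are not known exactly. Their poses are not given: they have to be found in the camera images.
- changer: sample changer fixed on the bench: round white base 294 mm across, 28 mm high, origin on the bench under the carousel's axis, its -x side faces the robot (turned up to 0.2 rad). A clear flat cover, top 142 mm above the bench, hides all pockets but the one at its loading gap; filled pockets pass under it. Grey detector head, 168 mm high, at x 80 to 210 mm
- carousel (a joint): turn of the carousel, rad, 0 at the start, growing clockwise seen from above. An aluminium disc with 8 sockets at 100 mm radius; a spring detent holds it every 0.785 rad (45 degrees): one click brings the next socket to the gap. Breakaway about 0.2 N m; let go past half-way it snaps on to the next click by itself, short of half-way it snaps back
- handle (a point): on the carousel's axis, 172 mm above the bench, at gripping height of the black bar handle that turns it: bar 56 mm long along this point's x, 14 mm thick along its y, from 150 to 186 mm above the bench, all above the cover; the point turns with the carousel
- gap (a point): floor centre of the pocket in the loading gap, 36 mm above the bench, 100 mm from the axis; does not turn. The pocket is a white round cup, 32 mm inside, 39 mm outside, rim 28 mm above this floor. The gap is a notch in the cover with red edges: 66 mm to either side in the changer's y, 64 mm towards its axis, open to the front
- past1 (a point): where the gap's pocket floor is after one click clockwise: under the cover, on the changer's +y side; does not turn
- past2 (a point): the same after two clicks
- past3 (a point): the same after three clicks
- past4 (a point): the same after four clicks, at the back under the detector head
- start (a joint): travel of the green push button, m, 0 released to 0.006 fully down; fully down takes about 5 N; springs back
- start_top (a point): centre of the top of the green start button, 28 mm across, 112 mm above the bench when released, on a grey console block 62 mm square and 90 mm high, at x -150, y -100 mm of the changer; press straight down
- stand: exposure stand, fixed; origin on the bench. One post at x 32 mm carries a cross bar 250 mm long (along y) at x 28 mm. Four steel hook arms 8 mm wide and 6 mm thick point from it to -x (to the robot) at y -111, -37, 37, 111 mm; their tops are 190 mm above the bench and end, at x -22 to -27 mm, in upturned tips 12 mm higher. Nothing stands above the hooks
- fresh1: blue-handled cartridge: white cylinder 28 mm across, 50 mm tall, foot chamfered 3 mm, 60 g, with a stiff rectangular bail on top, 30 mm wide (its y), 10 mm thick (its x), top at 94 mm; window 22 mm wide from 50 to 88 mm. Grip the bail's flat sides from above, across the 30 mm. Origin: centre of the underside, z to the bail. Hangs on the stand's hook at y -111 mm or is absent
- fresh2: same cartridge as fresh1, on the hook at y -37 mm, or absent. Hanging, the bail's top bar rests on the hook arm at about x 0 of the stand: lift it 14 to 30 mm to clear the tip, then bring it out along the stand's -x by 40 mm or more
- fresh3: same cartridge as fresh1, on the hook at y 37 mm, or absent
- fresh4: same cartridge as fresh1, on the hook at y 111 mm, or absent
- spent: the measured cartridge, shaped as fresh1 but with orange bail and cap; stands in the gap's pocket at the start
- tray: loose grey open tray, 130 mm (its x) by 100 mm (its y) outside, walls 4 mm thick and 32 mm high, floor 4 mm; origin at the centre of its underside
- brush: bystander: brush lying on the bench
- weight: bystander: blue cloth-covered weight 75 x 50 x 35 mm

How it is judged:
On the way, in this order (a step that is already met when the one before it is completed fails the run):
1. the orange cartridge is in the tray, let go (x of spent in the frame of tray between -0.061 and 0.061 m and y of spent in the frame of tray between -0.046 and 0.046 m and z of spent in the frame of tray below 0.03 m and linear speed of spent below 0.03 m/s and contact force between spent and the fingers below 0.1 N), for 0.2 s.
2. a first blue cartridge is seated in the pocket at the gap, let go (distance between any of fresh1, fresh2, fresh3, fresh4 and gap below 0.01 m and value of joint carousel between -0.12 and 0.12 rad and (not (distance between fresh1 and gap below 0.01 m) or contact force between fresh1 and the fingers below 0.1 N) and (not (distance between fresh2 and gap below 0.01 m) or contact force between fresh2 and the fingers below 0.1 N) and (not (distance between fresh3 and gap below 0.01 m) or contact force between fresh3 and the fingers below 0.1 N) and (not (distance between fresh4 and gap below 0.01 m) or contact force between fresh4 and the fingers below 0.1 N)), for 0.2 s.
3. the carousel has been turned one click, the first cartridge one pocket past the gap (distance between any of fresh1, fresh2, fresh3, fresh4 and past1 below 0.01 m and value of joint carousel between 0.6654 and 0.9054 rad), for 0.2 s.
4. a second blue cartridge is seated in the pocket at the gap, let go (all of step 3 and distance between any of fresh1, fresh2, fresh3, fresh4 and gap below 0.01 m and (not (distance between fresh1 and gap below 0.01 m) or contact force between fresh1 and the fingers below 0.1 N) and (not (distance between fresh2 and gap below 0.01 m) or contact force between fresh2 and the fingers below 0.1 N) and (not (distance between fresh3 and gap below 0.01 m) or contact force between fresh3 and the fingers below 0.1 N) and (not (distance between fresh4 and gap below 0.01 m) or contact force between fresh4 and the fingers below 0.1 N)), for 0.2 s.
5. the carousel has been turned a second click (distance between any of fresh1, fresh2, fresh3, fresh4 and past1 below 0.01 m and distance between any of fresh1, fresh2, fresh3, fresh4 and past2 below 0.01 m and value of joint carousel between 1.4508 and 1.6908 rad), for 0.2 s.
6. a third blue cartridge is seated in the pocket at the gap, let go (all of step 5 and distance between any of fresh1, fresh2, fresh3, fresh4 and gap below 0.01 m and (not (distance between fresh1 and gap below 0.01 m) or contact force between fresh1 and the fingers below 0.1 N) and (not (distance between fresh2 and gap below 0.01 m) or contact force between fresh2 and the fingers below 0.1 N) and (not (distance between fresh3 and gap below 0.01 m) or contact force between fresh3 and the fingers below 0.1 N) and (not (distance between fresh4 and gap below 0.01 m) or contact force between fresh4 and the fingers below 0.1 N)), for 0.2 s.
7. the carousel has been turned a third click (distance between any of fresh1, fresh2, fresh3, fresh4 and past1 below 0.01 m and distance between any of fresh1, fresh2, fresh3, fresh4 and past2 below 0.01 m and distance between any of fresh1, fresh2, fresh3, fresh4 and past3 below 0.01 m and value of joint carousel between 2.2362 and 2.4762 rad), for 0.2 s.
8. with every blue cartridge loaded and clicked past the gap, the start button is pressed down ((distance between fresh1 and past1 below 0.01 m or distance between fresh1 and past2 below 0.01 m or distance between fresh1 and past3 below 0.01 m or distance between fresh1 and past4 below 0.01 m) and (distance between fresh2 and past1 below 0.01 m or distance between fresh2 and past2 below 0.01 m or distance between fresh2 and past3 below 0.01 m or distance between fresh2 and past4 below 0.01 m) and (distance between fresh3 and past1 below 0.01 m or distance between fresh3 and past2 below 0.01 m or distance between fresh3 and past3 below 0.01 m or distance between fresh3 and past4 below 0.01 m) and (distance between fresh4 and past1 below 0.01 m or distance between fresh4 and past2 below 0.01 m or distance between fresh4 and past3 below 0.01 m or distance between fresh4 and past4 below 0.01 m) and angle between each of fresh1, fresh2, fresh3, fresh4's own z axis and vertical below 0.15 rad and distance between any of fresh1, fresh2, fresh3, fresh4 and past1 below 0.01 m and distance between any of fresh1, fresh2, fresh3, fresh4 and past2 below 0.01 m and distance between any of fresh1, fresh2, fresh3, fresh4 and past3 below 0.01 m and value of joint start above 0.0045 m).
At the end, for the whole second after the job is handed in: every blue cartridge present stands upright (0.15 rad) and fully down, within 10 mm of one of past1 to past4, with past1, past2 and past3 all filled (neighbouring pockets, none at the gap); the orange one is inside the tray; button released; all let go and at rest (all of step 1 and (distance between fresh1 and past1 below 0.01 m or distance between fresh1 and past2 below 0.01 m or distance between fresh1 and past3 below 0.01 m or distance between fresh1 and past4 below 0.01 m) and (distance between fresh2 and past1 below 0.01 m or distance between fresh2 and past2 below 0.01 m or distance between fresh2 and past3 below 0.01 m or distance between fresh2 and past4 below 0.01 m) and (distance between fresh3 and past1 below 0.01 m or distance between fresh3 and past2 below 0.01 m or distance between fresh3 and past3 below 0.01 m or distance between fresh3 and past4 below 0.01 m) and (distance between fresh4 and past1 below 0.01 m or distance between fresh4 and past2 below 0.01 m or distance between fresh4 and past3 below 0.01 m or distance between fresh4 and past4 below 0.01 m) and angle between each of fresh1, fresh2, fresh3, fresh4's own z axis and vertical below 0.15 rad and distance between any of fresh1, fresh2, fresh3, fresh4 and past1 below 0.01 m and distance between any of fresh1, fresh2, fresh3, fresh4 and past2 below 0.01 m and distance between any of fresh1, fresh2, fresh3, fresh4 and past3 below 0.01 m and value of joint start below 0.002 m and linear speed of each of fresh1, fresh2, fresh3, fresh4 below 0.03 m/s); the robot touches nothing.
It fails at once if a bystander (the brush or the blue weight) is moved more than 4 cm (distance of any of brush, weight from where it was at the start of the episode above 0.04 m).
Of fresh1, fresh2, fresh3, fresh4 only 3 to 4 are there at a start; the rules pass over those that are not, and their reading is None.
At some moment in a run one of tray may be knocked a few centimetres aside while the robot is not near it.
Once in a run the grip may slacken for a moment while it holds something.
It also fails if it takes over 210 s, if anything falls off the work surface, if the arm or the gripper's body presses on something with over 40 N, if the wrist force passes 120 N, or if a joint passes its speed limit or range.

## Robot

A 6-joint arm with a two-finger parallel gripper is mounted at the origin on the work surface. World frame = base frame: x ahead of the robot, y to its left, z up, the work surface at z = 0. Lengths are in m, angles in rad, forces in N, time in s.
With the tool pointing down it reaches from about 0.35 to 0.85 m from the base axis. Payload 8.1 kg.
Tool frame: the origin (TCP) lies at the very end of the fingers, on their centre line; the grasp point (between the pads) lies 19 mm behind it; z points along the fingers, y is the direction in which the jaws open and shut (so a half turn about z gives the same grasp; the last joint's range is limited). The gripper opens to 93 mm and grips with 3 to 60 N. Pads are 15 mm wide; open, the fingers measure 128 mm over their backs; the gripper's body (75 mm by 188 mm) begins 65 mm behind the grasp point.
Start: joints at [1.259, 0.13, 1.488, -0, 1.523, -0.085], TCP at [0.135, 0.585, 0.219] pointing down, gripper open.
Joint ranges: [-2.96, 2.96], [-0.89, 2.26], [0.02, 2.5], [-1.34, 4.48], [0, 2.73], [-2.66, 2.66]. Speed limits (rad/s): [2.39, 2.39, 2.79, 3.14, 3.14, 3.14].

## Interface

Orientations are given as a rotation vector (axis times angle).
In Python, from plant import robot gives the robot as it stands.
- The arm moves only by the shell command python3 -m inch 'ROWS' [FORCE]. ROWS is JSON, a list that holds one entry, the list of rows, each a list of 7 numbers: the shift along the tool's x, y, z in cm, then the turn, a rotation vector about the tool's x, y, z in degrees, then the gripper command: -1 is fully open, 1 is shut, values between are in proportion. A call has 1 to 5 rows; each row shifts and turns the commanded pose from where the row before left it, along the tool's axes as they then stand; what a row does not reach is not made up. A row lasts 1/10 s, in which the tool goes at most 50 mm and 8.59 degrees, less where a joint would pass 70% of its speed; a pose out of reach is approached as far as the arm can. A call with a gripper value outside its range is refused whole. The fingers move at their own pace and stop on an object; FORCE is the grip in N (left out, the last holds). Time passes only in rows, so rows that do not move let the fingers close. It gives the time, the measured TCP pose, the force and the opening at its end, in the units of the state.
- robot.read_state(): the state, without advancing time (a new reading comes with each control period).
- robot.read_camera(name): name is "scene" or "side" or "wrist"; returns a dict with "image" (384x512x3 uint8, blue, green, red), "K" (3x3 intrinsics, pixels), "R" (3x3) and "t" (3): a world point X has camera coordinates R X + t; the wrist camera has in their place "tool_from_camera" (4x4, takes a point from camera to tool coordinates, whose origin is the TCP and whose axes are the flange's). Camera axes: x right, y down, z forward; pixel columns grow to the right and rows downward; lengths in m; the calibration is good to about 2 mm. The wrist camera is an equidistant fisheye: a pixel r from the principal point sees the ray r / f radians off the axis. A picture is of the moment at which its call begins: read the wrist's pose just before it. There is no depth.
- robot.close_job(): hands the job in, once; it reports no verdict.
The state is a dict: "t": time; "q": joint angles; "dq": joint speeds; "joint_torque": joint torques, N m; "tool_pos": TCP position; "orientation": TCP orientation; "force": force on the tool from outside, world axes, zero at the start; "wrist_torque": the same for the moment, N m; "opening": finger opening in m.
Only numpy, scipy, OpenCV 4.12 (cv2) and the standard library are available. Lean on these libraries where they do the work, as an engineer would, in place of code of your own. Each camera call takes 0.05 s, during which the arm holds its last target. There are 200 camera calls.

## Working session

There is one attempt and no reset: what is moved stays moved. The work goes in short steps, Python scripts to look and compute and a shell command to move; the robot and the scene stay as the last step left them, time stands still between calls to the robot, and variables do not carry over. Pictures are saved under pics/ and viewed, about 12 in all and at most 16, crops included, and the job is handed in when it is done.

```bash
ls; mkdir -p pics; cat > h.py <<'E'
import numpy as np, cv2
from scipy.spatial.transform import Rotation as Ro
from plant import robot
def snap(n,f):
    c=robot.read_camera(n); cv2.imwrite(f'pics/{f}.png',c['image']); np.savez(f'pics/{f}.npz',**{k:v for k,v in c.items()}); return c
def ray(c,u,v):
    K=c['K']; d=np.linalg.inv(K)@[u,v,1]; R=c['R']; o=-R.T@c['t']; d=R.T@d; return o,d/np.linalg.norm(d)
def onz(c,u,v,z):
    o,d=ray(c,u,v); return o+d*(z-o[2])/d[2]
def tri(rs):
    A=np.zeros((3,3));b=np.zeros(3)
    for o,d in rs:
        P=np.eye(3)-np.outer(d,d);A+=P;b+=P@o
    x=np.linalg.solve(A,b); return x,[np.linalg.norm((np.eye(3)-np.outer(d,d))@(x-o)) for o,d in rs]
def load(f): return dict(np.load(f'pics/{f}.npz'))
E
python3 - <<'E'
from h import *
s=robot.read_state(); print({k:np.round(v,3) for k,v in s.items()})
a=snap('scene','s0');b=snap('side','d0');
print(-a['R'].T@a['t'],a['R'][2],-b['R'].T@b['t'],b['R'][2],a['K'],b['K'])
cv2.imwrite('pics/v0.png',np.vstack([cv2.resize(x['image'],(800,600))[:] for x in (a,)]))
cv2.imwrite('pics/v1.png',cv2.resize(b['image'],(800,600)))
E
```

```text
pics
{'t': np.float64(0.0), 'q': array([ 1.259,  0.131,  1.489,  0.   ,  1.523, -0.085]), 'dq': array([ 0.001,  0.   , -0.   ,  0.001, -0.002,  0.   ]), 'joint_torque': array([-1.0000e-03, -5.5987e+01, -4.9173e+01,  7.6000e-02,  3.6000e-02,
       -0.0000e+00]), 'tool_pos': array([0.135, 0.584, 0.218]), 'orientation': array([-3.550e-01, -3.121e+00,  3.000e-03]), 'force': array([-0.057,  0.184, -0.666]), 'wrist_torque': array([ 0.008,  0.05 , -0.007]), 'opening': np.float64(0.093)}
[1.06142138 0.21836316 0.95654024] [-0.49858792 -0.20390497 -0.84251578] [-0.39495115 -0.53062193  1.00430421] [ 0.67854166  0.39535969 -0.6190896 ] [[399.55850511   0.         257.31473279]
 [  0.         399.55850511 190.52646427]
 [  0.           0.           1.        ]] [[421.9940881    0.         256.74354436]
 [  0.         421.9940881  195.61318103]
 [  0.           0.           1.        ]]
```

View pics/v0.png

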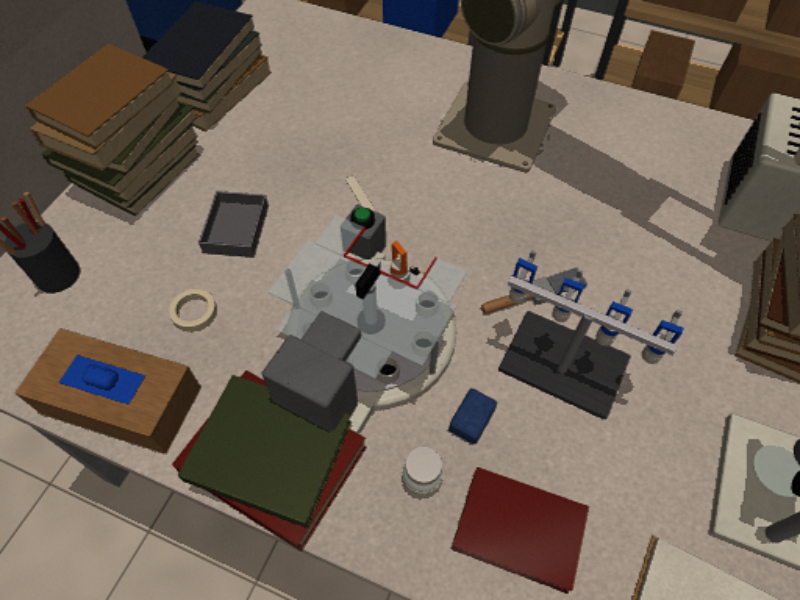

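View pics/v1.png

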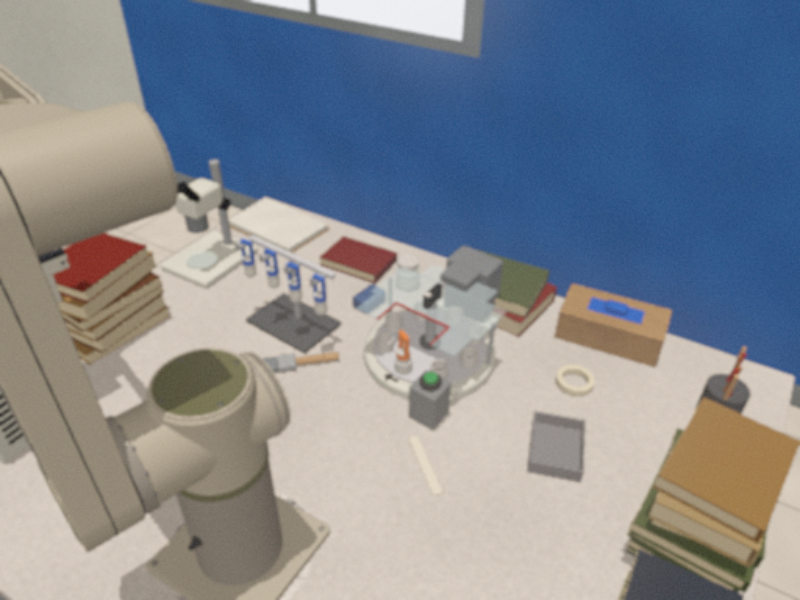

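The scene view shows the changer centrally: handle (368,279), orange bail (400,250) and button (363,217). Four blue cartridges hang on the stand at (523,270), (571,292), (619,318) and (665,336). The tray is at (235,223), the brush lies by the stand and the blue weight is at (473,415). The side view is consistent with this.

```bash
cat > m.py <<'E'
from h import *
def blobs(f,lo,hi,amin=8):
    c=load(f); h=cv2.cvtColor(c['image'],cv2.COLOR_BGR2HSV); m=cv2.inRange(h,np.array(lo),np.array(hi))
    n,l,s,ce=cv2.connectedComponentsWithStats(m)
    return [(np.round(ce[i],1).tolist(),s[i].tolist()) for i in range(1,n) if s[i][4]>=amin]
if __name__=='__main__':
    for f in ('s0','d0'):
        print(f,'orange',blobs(f,(3,170,120),(14,255,255))); print('green',blobs(f,(50,120,60),(75,255,255)))
        print('blue',[b for b in blobs(f,(105,150,60),(125,255,255)) if b[1][4]<500])
    s=load('s0');d=load('d0')
    k=.64
    for n,p,q in [('handle',(368,279),(432,296)),('tray',(235,223),(557,446)),('spent',(400,247),(403,336)),('btn',(363,215),(431,379))]:
        x,r=tri([ray(s,*(np.array(p)*k)),ray(d,*(np.array(q)*k))]);print(n,x.round(3),np.round(r,4))
    for p in [(201,250),(255,257),(268,197),(214,192)]: print('traytop',onz(s,*(np.array(p)*k),.032).round(3))
    S=cv2.resize(s['image'][120:260,160:450],None,fx=2.75,fy=2.75,interpolation=cv2.INTER_CUBIC)
    D=cv2.resize(d['image'][140:280,140:430],None,fx=2.75,fy=2.75,interpolation=cv2.INTER_CUBIC)[:210*1]
    cv2.imwrite('pics/v2.png',S)
E
python3 m.py
```

```text
s0 orange [([255.0, 158.3], [251, 154, 9, 9, 34])]
green [([231.5, 136.1], [227, 133, 10, 7, 57])]
blue [([336.1, 169.2], [330, 165, 14, 9, 57]), ([365.7, 181.9], [358, 178, 16, 10, 74]), ([397.5, 197.3], [391, 193, 14, 11, 61]), ([429.1, 209.8], [420, 205, 17, 15, 76]), ([390.3, 212.6], [386, 211, 10, 4, 26]), ([420.2, 224.8], [417, 223, 7, 4, 16])]
d0 orange [([60.2, 165.8], [36, 151, 55, 32, 643])]
green []
blue [([333.7, 16.9], [331, 15, 6, 5, 10]), ([302.5, 50.5], [300, 47, 5, 7, 13]), ([212.9, 124.7], [210, 123, 7, 4, 10]), ([352.5, 166.8], [350, 164, 5, 6, 8]), ([373.0, 168.3], [371, 166, 6, 7, 23]), ([403.0, 178.6], [402, 176, 4, 6, 9]), ([394.0, 197.9], [378, 192, 33, 14, 194]), ([451.4, 195.4], [448, 194, 7, 4, 9])]
handle [ 0.584 -0.034  0.168] [0.0004 0.0004]
tray [ 0.474 -0.374  0.015] [0.0015 0.0015]
spent [ 0.481 -0.025  0.129] [0.0009 0.0009]
btn [ 0.425 -0.121  0.104] [0.0019 0.0019]
traytop [ 0.564 -0.387  0.032]
traytop [ 0.539 -0.287  0.032]
traytop [ 0.402 -0.337  0.032]
traytop [ 0.432 -0.441  0.032]
```

View pics/v2.png

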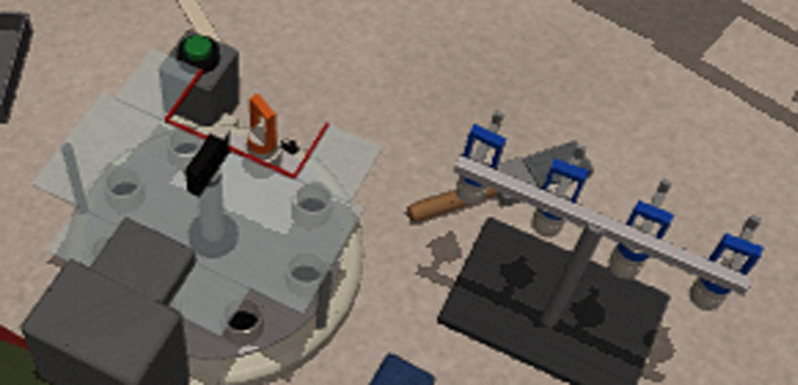

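```bash
cat >> h.py <<'E'
def pose():
    s=robot.read_state(); return np.array(s['tool_pos']),Ro.from_rotvec(s['orientation']),s
def wsnap(f):
    p,R,s=pose(); c=snap('wrist',f); np.savez(f'pics/{f}.npz',p=p,Rt=R.as_matrix(),**c); return load(f)
def wray(c,u,v):
    K=c['K']; x=(u-K[0,2])/K[0,0]; y=(v-K[1,2])/K[1,1]; r=np.hypot(x,y)+1e-12
    d=np.array([np.sin(r)*x/r,np.sin(r)*y/r,np.cos(r)]); T=c['tool_from_camera']
    return c['Rt']@T[:3,3]+c['p'], c['Rt']@T[:3,:3]@d
def wproj(c,X):
    T=c['tool_from_camera']; q=T[:3,:3].T@(c['Rt'].T@(np.array(X)-c['p'])-T[:3,3])
    th=np.arctan2(np.hypot(q[0],q[1]),q[2]); n=np.hypot(q[0],q[1])+1e-12
    return c['K'][0,2]+c['K'][0,0]*th*q[0]/n, c['K'][1,2]+c['K'][1,1]*th*q[1]/n
def proj(c,X):
    q=c['K']@(c['R']@np.array(X)+c['t']); return q[:2]/q[2]
def down(yaw):  # tool down, tool y along world direction yaw
    y=np.array([np.cos(yaw),np.sin(yaw),0]); z=np.array([0,0,-1.]); return Ro.from_matrix(np.c_[np.cross(y,z),y,z])
def go(P,yaw,frm=None):
    """tool-frame rotation first (deg), then shift (cm) in the turned frame"""
    p,R,s=pose() if frm is None else frm
    T=down(yaw); print('turn deg',np.degrees((R.inv()*T).as_rotvec()).round(2),'then shift cm',(T.inv().apply(np.array(P)-p)*100).round(2),'| now',p.round(4),'open',np.round(s['opening'],4))
E
python3 - <<'E'
from h import *
s=load('s0');d=load('d0');k=.64
p,R,st=pose();print(R.as_matrix().round(3))
for i,(a,b) in enumerate(zip([(336.1,169.2),(365.7,181.9),(397.5,197.3),(429.1,209.8)],[(319,282),(293,270),(271,257),(248,246)])):
    x,r=tri([ray(s,*a),ray(d,*(np.array(b)*k))]);print('bail',i+1,x.round(4),np.round(r,4))
# bar ends and hook tips in crop v2 -> scene px
f=lambda u,v:(160+u/2.75,120+v/2.75)
A=onz(s,*f(460,163),.19);B=onz(s,*f(746,287),.19);print('crossbar',A.round(3),B.round(3))
for u,v in [(497,117),(580,148),(663,187),(753,222)]: print('tip',onz(s,*f(u,v),.202).round(3))
print('handle top',[onz(s,*f(u,v),.186).round(3) for u,v in [(196,165),(222,138)]])
w=robot.read_camera('wrist');print(w['tool_from_camera'].round(3),w['K'])
ax=np.array([.584,-.034]);y=-.09
go([.481,-.025,.26],np.pi/2+y); go([.481,-.025,.26],-np.pi/2+y)
E
```

```text
[[-0.974  0.225 -0.   ]
 [ 0.225  0.974 -0.002]
 [ 0.    -0.002 -1.   ]]
bail 1 [0.4781 0.1795 0.1869] [0.0013 0.0013]
bail 2 [0.485  0.2535 0.1857] [0.0012 0.0012]
bail 3 [0.4992 0.3287 0.1852] [0.0036 0.0036]
bail 4 [0.5051 0.4002 0.1863] [0.0038 0.0038]
crossbar [0.515 0.17  0.19 ] [0.54  0.413 0.19 ]
tip [0.466 0.186 0.202]
tip [0.47  0.259 0.202]
tip [0.481 0.332 0.202]
tip [0.486 0.405 0.202]
handle top [array([ 0.602, -0.035,  0.186]), array([ 0.568, -0.026,  0.186])]
[[-0.    -0.962 -0.274  0.075]
 [ 1.    -0.     0.001 -0.001]
 [-0.001 -0.274  0.962 -0.166]
 [ 0.     0.     0.     1.   ]] [[297.31863964   0.         255.10591413]
 [  0.         297.31863964 190.52380081]
 [  0.           0.           1.        ]]
turn deg [-0.08 -0.01 -7.84] then shift cm [-39.96 -57.56  -4.22] | now [0.1348 0.5842 0.2178] open 0.0929
turn deg [-2.0000e-02  1.2000e-01  1.7216e+02] then shift cm [39.96 57.56 -4.22] | now [0.1348 0.5842 0.2178] open 0.0929
```

```bash
python3 -m inch '[[[0,0,-4,0,0,0,-1],[0,0,-4,0,0,-7.8,-1],[-3,-3,-2,0,0,0,-1],[-3.5,-3,-1,0,0,0,-1],[-3.5,-3,0,0,0,0,-1]]]'; python3 -m inch '[[[-3.5,-3,0,0,0,0,-1],[-3.5,-3,0,0,0,0,-1],[-3.5,-3,0,0,0,0,-1],[-3.5,-3,0,0,0,0,-1],[-3.5,-3,0,0,0,0,-1]]]'; python3 -m inch '[[[-3.5,-3,0,0,0,0,-1],[0,0,0,0,0,0,-1],[0,0,0,0,0,0,-1]]]'
python3 - <<'E'
from h import *
c=wsnap('w1'); cv2.imwrite('pics/v3.png',cv2.resize(c['image'],(800,600),interpolation=cv2.INTER_CUBIC))
go([.46,-.0232,.32],np.pi/2-.09)
for P in [(.478,.1795,.19),(.485,.2535,.19),(.4992,.3287,.19),(.505,.40,.19)]: print(np.array(wproj(c,P))/.64)
E
```

```text
t: 0.65
tool_pos: [0.2272, 0.4856, 0.3308]
orientation: [0.14, 3.137, 0.005]
force: [0.8, 0.8, -0.3]
opening: 0.0926
t: 1.15
tool_pos: [0.3879, 0.3191, 0.3285]
orientation: [-0.142, -3.138, -0.0]
force: [1.3, 0.7, 0.3]
opening: 0.0934
t: 1.45
tool_pos: [0.4195, 0.2869, 0.3282]
orientation: [-0.147, -3.137, 0.0]
force: [-0.3, 0.7, -0.3]
opening: 0.0928
turn deg [ 0.   -0.05 -0.09] then shift cm [ -6.89 -30.6    0.84] | now [0.4189 0.2878 0.3284] open 0.0931
[263.10189827 371.84983608]
[362.20793064 373.89416502]
[466.63334209 382.19745299]
[558.9089908  378.34251388]
```

View pics/v3.png

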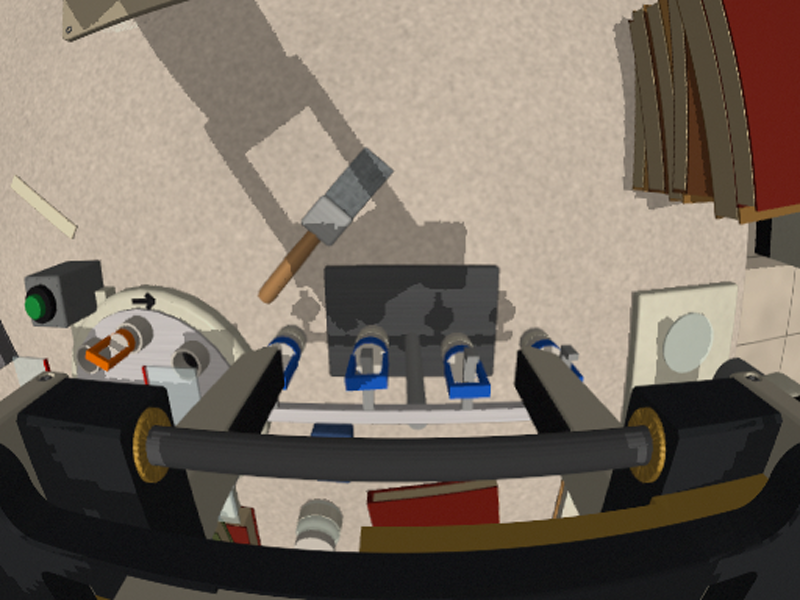

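Bails appear at (287,362), (368,375), (468,383) and (562,368), which agrees with the triangulation. Next I look over the gap.

```bash
python3 -m inch '[[[-0.5,-4,0,0,0,0,-1],[-0.5,-4,0,0,0,0,-1],[-0.5,-4,0,0,0,0,-1],[-0.5,-4,0,0,0,0,-1],[0,-4,0,0,0,0,-1]]]'; python3 -m inch '[[[0,-4,0,0,0,0,-1],[0,-4,0,0,0,0,-1],[0,-2.6,0,0,0,0,-1],[0,0,0,0,0,0,-1],[0,0,0,0,0,0,-1]]]'
python3 - <<'E'
from h import *
c=wsnap('w2'); cv2.imwrite('pics/v4.png',cv2.resize(c['image'],(800,600),interpolation=cv2.INTER_CUBIC))
ax=np.array([.584,-.034]);y=-.09;R=np.array([[np.cos(y),-np.sin(y)],[np.sin(y),np.cos(y)]])
print(pose()[0])
for n,q,z in [('gap',(-.1,0),.036),('spenttop',(-.1,0),.13),('handle',(0,0),.186),('btn',(-.15,-.1),.112),('notchL',(-.036,.066),.142),('notchR',(-.036,-.066),.142)]:
    P=[*(ax+R@q),z]; print(n,np.round(P,3),(np.array(wproj(c,P))/.64).round(0))
E
```

```text
t: 2.0
tool_pos: [0.4204, 0.0869, 0.3286]
orientation: [0.137, 3.138, 0.0]
force: [1.1, -0.7, -0.6]
opening: 0.0923
t: 2.5
tool_pos: [0.4113, -0.0178, 0.3287]
orientation: [0.142, 3.138, 0.001]
force: [-0.8, 0.3, -0.3]
opening: 0.0931
[ 0.41142828 -0.0174123   0.32869086]
gap [ 0.484 -0.025  0.036] [398. 315.]
spenttop [ 0.484 -0.025  0.13 ] [399. 349.]
handle [ 0.584 -0.034  0.186] [399. 484.]
btn [ 0.426 -0.12   0.112] [284. 287.]
notchL [0.554 0.035 0.142] [473. 420.]
notchR [ 0.542 -0.096  0.142] [324. 420.]
```

View pics/v4.png

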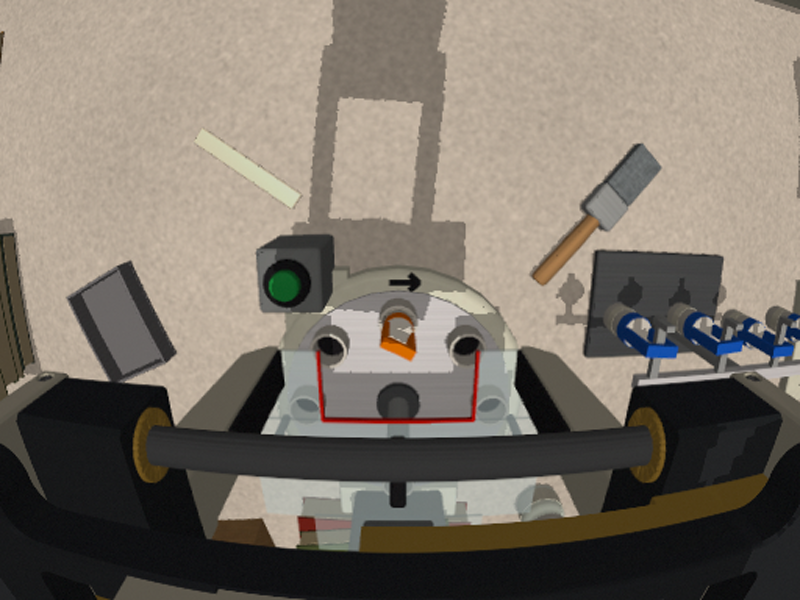

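The gap view matches my model within about 2 px: button (286,286), notch corners (321,420) and (474,420), bar at (398,490). The orange bail is turned about 20°, so I zoom in on it.

```bash
python3 - <<'E'
from h import *
from m import blobs
c=load('w2'); im=c['image']
a=cv2.resize(im[195:240,225:285],None,fx=6.5,fy=6.5,interpolation=cv2.INTER_CUBIC)
b=cv2.resize(im[160:250,40:120],None,fx=4.8,fy=4.8,interpolation=cv2.INTER_CUBIC)
H=max(a.shape[0],b.shape[0]); o=np.zeros((H,a.shape[1]+b.shape[1],3),np.uint8);o[:a.shape[0],:a.shape[1]]=a;o[:b.shape[0],a.shape[1]:]=b
cv2.imwrite('pics/v5.png',o);print(a.shape,b.shape)
E
```

```text
(292, 390, 3) (432, 384, 3)
```

View pics/v5.png

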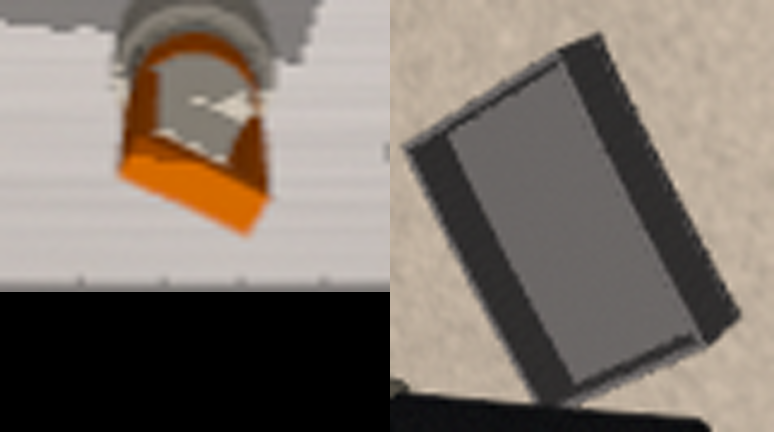

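```bash
python3 - <<'E'
from h import *
c=load('w2')
def z(u,v,h):
    o,d=wray(c,u,v); return (o+d*(h-o[2])/d[2])[:2]
P=[z(225-.42+u/6.5,195-.42+v/6.5,.13) for u,v in [(118,172),(135,150),(270,198),(248,236)]]
print(np.round(P,4),'centre',np.mean(P,0).round(4))
for a,b in((0,3),(1,2)):
    e=P[b]-P[a];print('len',np.linalg.norm(e).round(4),'ang',np.degrees(np.arctan2(e[1],e[0])))
T=[z(40+(u-390)/4.8,160+v/4.8,.032) for u,v in [(403,147),(565,50),(708,345)]]
print(np.round(T,3),'tray',((T[0]+T[2])/2).round(3),[np.linalg.norm(T[1]-T[i]).round(3) for i in(0,2)],np.degrees(np.arctan2(*(T[2]-T[1])[::-1])))
y=np.radians(70)
go([*np.mean(P,0),.20],y)
E
```

```text
[[ 0.4799 -0.041 ]
 [ 0.4754 -0.0371]
 [ 0.4884 -0.0107]
 [ 0.4964 -0.0159]] centre [ 0.485  -0.0262]
len 0.0301 ang 56.63536159265307
len 0.0294 ang 63.78989524403234
[[ 0.43  -0.439]
 [ 0.4   -0.342]
 [ 0.522 -0.307]] tray [ 0.476 -0.373] [np.float64(0.101), np.float64(0.127)] 16.087059435110937
turn deg [ 0.04  0.   14.89] then shift cm [-7.21  1.69 12.87] | now [ 0.4114 -0.0174  0.3287] open 0.0931
```

```bash
python3 -m inch '[[[0,0,0,0,0,8.3,-0.3],[0,0,0,0,0,8.3,-0.3],[0,0,0,0,0,8.3,-0.3],[-3.4,1.5,4,0,0,0,-0.3],[-3.4,1.4,4,0,0,0,-0.3]]]' 30; python3 -m inch '[[[0,0,4,0,0,0,-0.3],[0,0,0,0,0,0,-0.3],[0,0,0,0,0,0,-0.3]]]'
python3 - <<'E'
from h import *
go([.485,-.0262,.093],np.radians(60))
E
```

```text
t: 3.05
tool_pos: [0.481, -0.0251, 0.2564]
orientation: [0.81, 3.03, 0.002]
force: [0.7, -0.3, -0.1]
opening: 0.0617
t: 3.35
tool_pos: [0.4782, -0.0256, 0.2154]
orientation: [-0.812, -3.033, -0.0]
force: [1.2, 0.6, 0.6]
opening: 0.0605
turn deg [-0.03 -0.11  0.03] then shift cm [-0.62  0.29 12.24] | now [ 0.4782 -0.0256  0.2154] open 0.0605
```

```bash
python3 -m inch '[[[-0.6,0.3,3,0,0,0,-0.3],[0,0,3,0,0,0,-0.3],[0,0,3,0,0,0,-0.3],[0,0,2,0,0,0,-0.3],[0,0,1.2,0,0,0,-0.3]]]'; python3 -m inch '[[[0,0,0,0,0,0,-0.3],[0,0,0,0,0,0,1],[0,0,0,0,0,0,1],[0,0,0,0,0,0,1],[0,0,0,0,0,0,1]]]' 25
python3 - <<'E'
from h import *
p,R,s=pose();print(p,s['opening'],s['force'])
E
```

```text
t: 3.85
tool_pos: [0.4867, -0.0271, 0.0949]
orientation: [0.814, 3.031, 0.001]
force: [-0.2, -0.7, 0.0]
opening: 0.0603
t: 4.35
tool_pos: [0.486, -0.0277, 0.0941]
orientation: [0.815, 3.032, 0.0]
force: [-0.8, 0.6, 0.4]
opening: 0.0329
[ 0.48603122 -0.02765155  0.09408501] 0.03292084736301411 [-0.81075011  0.60087575  0.43171171]
```

```bash
python3 -m inch '[[[0,0,0,0,0,0,1],[0,0,0,0,0,0,1],[0,0,-1,0,0,0,1],[0,0,-3,0,0,0,1],[0,0,-4,0,0,0,1]]]' 30;python3 -m inch '[[[0,0,-4,0,0,0,1],[0,0,-4,0,0,0,1],[0,0,-1.5,0,0,0,1],[0,0,0,0,0,0,1],[0,0,0,0,0,0,1]]]'
python3 - <<'E'
from h import *
c=snap('scene','s1'); cv2.imwrite('pics/v6.png',cv2.resize(c['image'][100:240,110:330],None,fx=3.4,fy=3.4,interpolation=cv2.INTER_CUBIC))
go([.476,-.373,.27],np.radians(60)); print(proj(c,[.476,-.373,.032]),proj(c,[.43,-.439,.032]),proj(c,[.522,-.307,.032]))
E
```

```text
t: 4.85
tool_pos: [0.4835, -0.0272, 0.1722]
orientation: [-0.814, -3.029, 0.001]
force: [1.1, -0.1, -1.1]
opening: 0.0301
t: 5.35
tool_pos: [0.4849, -0.0275, 0.2666]
orientation: [-0.815, -3.032, 0.0]
force: [0.1, -0.4, -1.3]
opening: 0.0299
turn deg [-0.07 -0.2  -0.1 ] then shift cm [-16.55 -30.35  -0.43] | now [ 0.4844 -0.0274  0.2657] open 0.0302
[148.71584193 139.78071896] [137.96295248 122.57848171] [160.14634711 158.06699105]
```

View pics/v6.png

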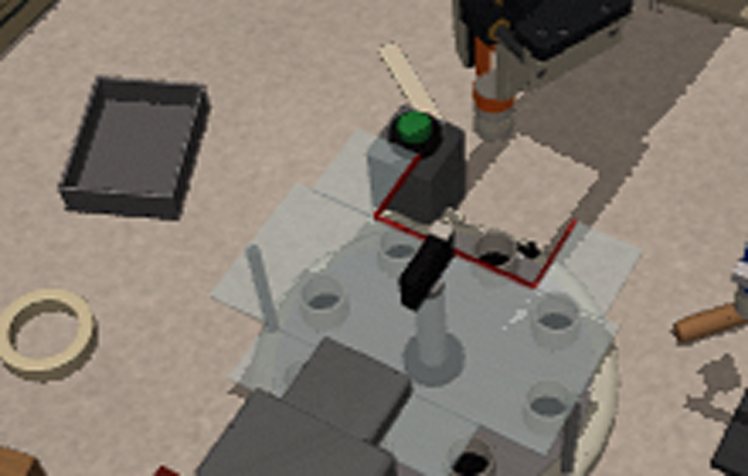

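```bash
python3 -m inch '[[[-2,-3.7,0,0,0,0,1],[-2,-3.7,0,0,0,0,1],[-2,-3.7,0,0,0,0,1],[-2,-3.7,0,0,0,0,1],[-2,-3.7,0,0,0,0,1]]]';python3 -m inch '[[[-2,-3.7,0,0,0,0,1],[-2,-3.7,0,0,0,0,1],[-2,-3.7,0,0,0,0,1],[-0.5,-0.8,0,0,0,0,1],[0,0,0,0,0,0,1]]]'
python3 - <<'E'
from h import *
go([.476,-.373,.066],np.radians(60))
E
```

```text
t: 5.9
tool_pos: [0.4778, -0.2387, 0.2652]
orientation: [-0.814, -3.03, -0.002]
force: [0.6, -0.4, -0.8]
opening: 0.0295
t: 6.4
tool_pos: [0.4744, -0.3738, 0.265]
orientation: [-0.818, -3.029, -0.004]
force: [0.3, 0.2, -1.0]
opening: 0.0295
turn deg [ 0.06 -0.28 -0.23] then shift cm [-0.09  0.15 19.9 ] | now [ 0.4744 -0.3738  0.265 ] open 0.0295
```

```bash
python3 -m inch '[[[0,0,4,0,0,0,1],[0,0,4,0,0,0,1],[0,0,4,0,0,0,1],[0,0,4,0,0,0,1],[0,0,3,0,0,0,1]]]';python3 -m inch '[[[0,0,1.1,0,0,0,1],[0,0,0,0,0,0,1],[0,0,0,0,0,0,1],[0,0,0,0,0,0,1]]]'; python3 -m inch '[[[0,0,0,0,0,0,-0.3],[0,0,0,0,0,0,-0.3],[0,0,0,0,0,0,-0.3],[0,0,0,0,0,0,-0.3],[0,0,0,0,0,0,-0.3]]]'; python3 -m inch '[[[0,0,-3,0,0,0,-0.3],[0,0,-4,0,0,0,-0.3],[0,0,-4,0,0,0,-0.3],[0,0,-4,0,0,0,-0.3],[0,0,-4,0,0,0,-0.3]]]'
python3 - <<'E'
from h import *
c=snap('scene','s2'); w=wsnap('w3')
a=cv2.resize(c['image'][90:190,110:220],None,fx=3.6,fy=3.6,interpolation=cv2.INTER_CUBIC)
b=cv2.resize(w['image'][100:280,150:350],None,fx=2,fy=2,interpolation=cv2.INTER_CUBIC)
cv2.imwrite('pics/v7.png',np.hstack([a,b]))
go([.42,.17,.30],np.pi/2-.09)
E
```

```text
t: 6.9
tool_pos: [0.4746, -0.3698, 0.0742]
orientation: [-0.812, -3.031, -0.004]
force: [-0.5, -0.8, -0.3]
opening: 0.0298
t: 7.3
tool_pos: [0.477, -0.374, 0.0694]
orientation: [0.814, 3.031, -0.002]
force: [0.0, -0.3, -1.4]
opening: 0.0299
t: 7.8
tool_pos: [0.4757, -0.3734, 0.0672]
orientation: [0.816, 3.034, -0.0]
force: [-0.5, -0.3, 0.0]
opening: 0.0598
t: 8.3
tool_pos: [0.4756, -0.3731, 0.2588]
orientation: [-0.816, -3.034, -0.0]
force: [0.4, -0.9, -0.1]
opening: 0.0603
turn deg [ -0.28   0.6  -24.94] then shift cm [10.69 53.8  -3.48] | now [ 0.4781 -0.3754  0.2652] open 0.0608
```

View pics/v7.png

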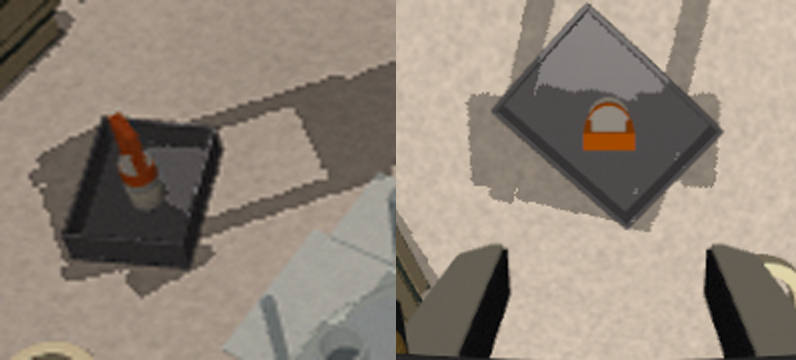

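The orange cartridge stands upright in the tray. Next I view the hooks in two pairs.

```bash
python3 -m inch '[[[0,0,-1.5,0,0,-8.3,-1],[0,0,-1,0,0,-8.3,-1],[0,0,-1,0,0,-8.3,-1],[0.8,3.9,0,0,0,0,-1],[0.8,3.9,0,0,0,0,-1]]]'; python3 -m inch '[[[0.8,3.9,0,0,0,0,-1],[0.8,3.9,0,0,0,0,-1],[0.8,3.9,0,0,0,0,-1],[0.8,3.9,0,0,0,0,-1],[0.8,3.9,0,0,0,0,-1]]]'; python3 -m inch '[[[0.8,3.9,0,0,0,0,-1],[0.8,3.9,0,0,0,0,-1],[0.8,3.9,0,0,0,0,-1],[0.8,3.9,0,0,0,0,-1],[0.8,3.9,0,0,0,0,-1]]]'; python3 -m inch '[[[0.8,3.9,0,0,0,0,-1],[0.8,3.9,0,0,0,0,-1],[0.8,3.9,0,0,0,0,-1],[0,0,0,0,0,0,-1],[0,0,0,0,0,0,-1]]]'
python3 -c "
from h import *
wsnap('w4');print(pose()[0])"
python3 -m inch '[[[0,3.6,0,0,0,0,-1],[0,3.6,0,0,0,0,-1],[0,3.6,0,0,0,0,-1],[0,3.6,0,0,0,0,-1],[0,0,0,0,0,0,-1]]]';python3 -m inch '[[[0,0,0,0,0,0,-1],[0,0,0,0,0,0,-1]]]'
python3 - <<'E'
from h import *
w=wsnap('w5');print(pose()[0]);v=load('w4')
print([np.round(wproj(c,P),0) for c in(v,w) for P in [(.478,.1795,.19),(.485,.2535,.19),(.4992,.3287,.19),(.505,.40,.19)]])
f=lambda c:cv2.resize(c['image'][200:290,160:350],None,fx=4.2,fy=4.2,interpolation=cv2.INTER_CUBIC)[:300]
cv2.imwrite('pics/v8.png',np.vstack([f(v),f(w)]))
E
```

```text
t: 8.9
tool_pos: [0.4665, -0.2939, 0.2912]
orientation: [-0.145, -3.137, -0.001]
force: [0.1, 0.5, -0.1]
opening: 0.0921
t: 9.4
tool_pos: [0.4441, -0.0949, 0.2915]
orientation: [-0.143, -3.138, -0.0]
force: [0.7, -0.8, 0.4]
opening: 0.0931
t: 9.9
tool_pos: [0.4219, 0.103, 0.2917]
orientation: [-0.143, -3.138, 0.0]
force: [0.0, 0.1, 0.5]
opening: 0.0935
t: 10.4
tool_pos: [0.4087, 0.2206, 0.2915]
orientation: [-0.139, -3.138, 0.001]
force: [-0.1, 0.2, 0.9]
opening: 0.093
[0.40903152 0.21983284 0.29161165]
t: 10.95
tool_pos: [0.4226, 0.3651, 0.291]
orientation: [-0.142, -3.137, 0.0]
force: [-0.7, -0.3, -0.8]
opening: 0.0934
t: 11.15
tool_pos: [0.4229, 0.362, 0.2922]
orientation: [0.145, 3.138, -0.001]
force: [-0.1, 0.7, 0.3]
opening: 0.0929
[0.42284472 0.3620449  0.29238849]
[array([222., 258.]), array([294., 258.]), array([363., 262.]), array([419., 257.]), array([ 99., 251.]), array([159., 255.]), array([231., 263.]), array([300., 262.])]
```

View pics/v8.png

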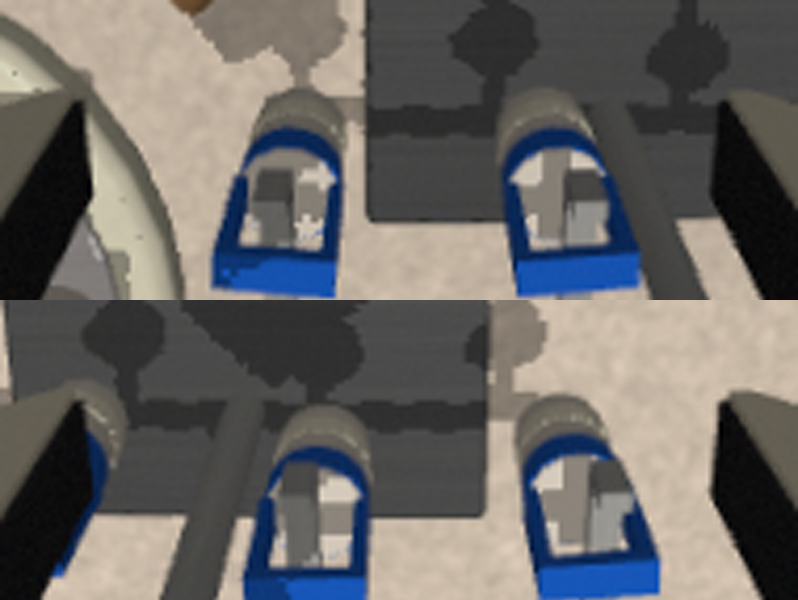

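```bash
python3 - <<'E'
from h import *
L={}
for n,f,a,b in [('f1','w4',(217,248),(335,258)),('f2','w4',(512,258),(638,247)),('f3','w5',(248,275),(367,272)),('f4','w5',(537,267),(658,258))]:
    c=load(f)
    def z(x,y):
        o,d=wray(c,159.6+x/4.2,199.6+y/4.2);return (o+d*(.196-o[2])/d[2])[:2]
    A,B=z(*a),z(*b);e=B-A;n_=np.array([e[1],-e[0]])/np.linalg.norm(e);C=(A+B)/2+.005*n_
    print(n,'len',np.linalg.norm(e).round(4),'ang',np.degrees(np.arctan2(e[1],e[0])).round(1),'centre',C.round(4)); L[n]=C
print('stand yaw',np.degrees(np.arctan2(*(L['f4']-L['f1'])[::-1])))
go([*L['f4'],.157],np.pi/2-.09)
E
```

```text
f1 len 0.0284 ang 80.4 centre [0.4819 0.1827]
f2 len 0.0306 ang 89.2 centre [0.4884 0.255 ]
f3 len 0.0289 ang 87.2 centre [0.5028 0.3312]
f4 len 0.0297 ang 87.9 centre [0.5068 0.4014]
stand yaw 83.51673381166319
turn deg [-0.01  0.02 -0.15] then shift cm [-8.01  4.68 13.54] | now [0.4228 0.362  0.2924] open 0.0928
```

```bash
python3 -m inch '[[[-2,1.2,0,0,0,0,-0.3],[-2,1.2,0,0,0,0,-0.3],[-2,1.2,0,0,0,0,-0.3],[-2,1.1,2,0,0,0,-0.3],[0,0,2,0,0,0,-0.3]]]' 30; python3 -m inch '[[[0,0,2,0,0,0,-0.3],[0,0,0,0,0,0,-0.3],[0,0,0,0,0,0,-0.3]]]'
python3 - <<'E'
from h import *
P=[pose()[0] for _ in range(1)];print(P)
go([.5068,.4014,.157],np.pi/2-.09)
E
```

```text
t: 11.7
tool_pos: [0.5089, 0.4023, 0.2522]
orientation: [0.146, 3.136, 0.002]
force: [0.6, -0.3, -1.2]
opening: 0.0611
t: 12.0
tool_pos: [0.5063, 0.4021, 0.2327]
orientation: [-0.144, -3.138, 0.0]
force: [0.1, -0.1, 0.4]
opening: 0.0606
[array([0.50634947, 0.40211388, 0.23271869])]
turn deg [-0.02 -0.01 -0.1 ] then shift cm [-0.05 -0.07  7.57] | now [0.5063 0.4021 0.2327] open 0.0606
```

```bash
python3 -m inch '[[[0,-0.1,3,0,0,0,-0.3],[0,0,2.5,0,0,0,-0.3],[0,0,2,0,0,0,-0.3],[0,0,0,0,0,0,-0.3],[0,0,0,0,0,0,1]]]' ; python3 -m inch '[[[0,0,0,0,0,0,1],[0,0,0,0,0,0,1],[0,0,0,0,0,0,1],[0,0,0,0,0,0,1],[0,0,0,0,0,0,1]]]' 40;  python3 -m inch '[[[0,0,0,0,0,0,1],[0,0,-1.2,0,0,0,1],[0,0,-1.2,0,0,0,1],[0,0,0,0,0,0,1],[0,0,0,0,0,0,1]]]'
python3 - <<'E'
from h import *
print(pose()[0],pose()[2]['opening'])
c=snap('scene','s3');w=wsnap('w6')
a=cv2.resize(c['image'][110:250,330:480],None,fx=2.6,fy=2.6,interpolation=cv2.INTER_CUBIC)
b=cv2.resize(w['image'][150:290,175:335],None,fx=2.6,fy=2.6,interpolation=cv2.INTER_CUBIC)
cv2.imwrite('pics/v9.png',np.hstack([a,b]))
E
```

```text
t: 12.5
tool_pos: [0.5067, 0.4023, 0.1591]
orientation: [0.143, 3.137, 0.002]
force: [0.0, 0.4, 0.2]
opening: 0.0562
t: 13.0
tool_pos: [0.5066, 0.4025, 0.1583]
orientation: [0.142, 3.137, 0.002]
force: [0.1, 0.7, 6.2]
opening: 0.03
t: 13.5
tool_pos: [0.5064, 0.4024, 0.1819]
orientation: [0.142, 3.137, 0.001]
force: [0.2, 0.2, -0.6]
opening: 0.0302
[0.50643748 0.40236838 0.18194588] 0.030197047228486252
```

View pics/v9.png

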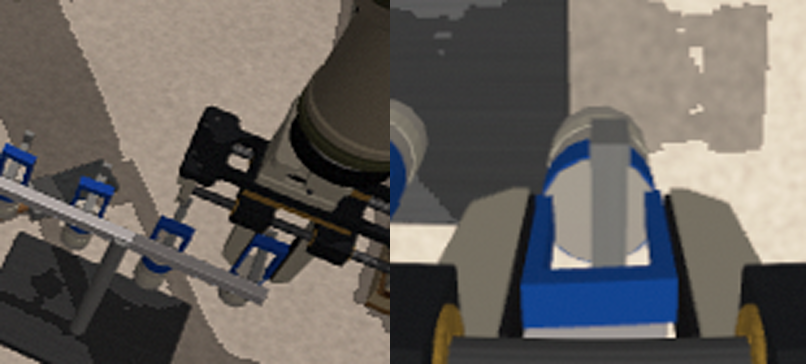

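```bash
python3 - <<'E'
from h import *
c=load('w6');c['Rt']=np.eye(3);c['p']=np.zeros(3)
for x,y in [(524,283),(676,267),(524,326),(676,322)]:
    o,d=wray(c,174.6+(x-390)/2.6,149.6+y/2.6);print((1000*(o+d*(-.038-o[2])/d[2])).round(1))
E
python3 -m inch '[[[3,0,0,0,0,0,1],[3,0,0,0,0,0,1],[1.5,0,-2,0,0,0,1],[0,-3,-3,0,0,0,1],[0,-4,-2,0,0,0,1]]]'; python3 -m inch '[[[-0.5,-4,0,0,0,0,1],[-0.5,-4,0,0,0,0,1],[-0.5,-4,0,0,0,0,1],[-0.5,-4,0,0,0,0,1],[-0.5,-4,0,0,0,0,1]]]'
python3 -m inch '[[[0,-4,0,0,0,0,1],[0,-4,0,0,0,0,1],[0,-4,0,0,0,0,1],[0,-2,0,0,0,0,1],[0,0,0,0,0,0,1]]]'
python3 -c "
from h import *
go([.4845,-.026,.20],np.pi/2-.09)"
```

```text
[  4.3 -15.2 -38. ]
[  7.8  13.4 -38. ]
[ -5.3 -15.6 -38. ]
[ -4.4  13.9 -38. ]
t: 14.1
tool_pos: [0.4242, 0.3397, 0.2521]
orientation: [0.138, 3.138, 0.001]
force: [1.7, -0.5, 0.4]
opening: 0.03
t: 14.6
tool_pos: [0.4313, 0.1363, 0.2507]
orientation: [-0.142, -3.138, 0.0]
force: [1.3, -0.6, 0.1]
opening: 0.0299
t: 15.1
tool_pos: [0.4187, -0.0038, 0.2508]
orientation: [-0.148, -3.138, 0.001]
force: [0.7, 0.7, -0.7]
opening: 0.0295
turn deg [-0.03 -0.03 -0.25] then shift cm [-6.75 -1.62  5.08] | now [ 0.4187 -0.0038  0.2508] open 0.0295
```

```bash
python3 - <<'E'
from h import *
from scipy.optimize import least_squares
w=load('w2');s=load('s1')
print('scene rim',onz(s,110+494/3.4-.35,100+250/3.4-.35,.064).round(4))
g=cv2.cvtColor(w['image'],cv2.COLOR_BGR2HSV)
m=cv2.inRange(g,(0,150,90),(3,255,255))|cv2.inRange(g,(174,150,90),(180,255,255)); ys,xs=np.nonzero(m[210:280,195:310]);print('red',xs.min()+195,xs.max()+195,ys.max()+210)
m=cv2.inRange(g,(50,120,60),(75,255,255));y0,x0=np.nonzero(m);print('green',x0.mean(),y0.mean())
pts=[((-.036,.066,.142),(474*.64,420*.64)),((-.036,-.066,.142),(321*.64,420*.64)),((-.15,-.1,.112),(x0.mean(),y0.mean())),((-.0707,-.0707,.064),(331*.64,345*.64)),((-.0707,.0707,.064),(465*.64,345*.64))]
def W(p,q):
    a,b,y=p;c,sn=np.cos(y),np.sin(y);return [a+c*q[0]-sn*q[1],b+sn*q[0]+c*q[1],q[2]]
f=lambda p:np.concatenate([np.array(wproj(w,W(p,q)))-u for q,u in pts])
r=least_squares(f,[.584,-.034,-.09]);print(r.x,r.fun.round(2));print('gap',W(r.x,(-.1,0,.036)),'rim',W(r.x,(-.1,0,.064)))
r2=load('w2');print(np.array(wproj(w,W(r.x,(-.1,0,.064))))/.64)
E
```

```text
scene rim [ 0.484  -0.0254  0.064 ]
red 203 306 270
green 181.00343642611685 182.9106529209622
[ 0.58163869 -0.03431229 -0.08651734] [-0.81 -1.7   1.4  -1.33 -0.38 -0.91 -2.15  2.36  1.88  2.  ]
gap [np.float64(0.48201271884308006), np.float64(-0.0256713499705341), 0.036] rim [np.float64(0.48201271884308006), np.float64(-0.0256713499705341), 0.064]
[397.63551104 321.10559669]
```

```bash
python3 -m inch '[[[-3.4,-0.8,0,0,0,0,1],[-3.4,-0.8,0,0,0,0,1],[0,0,3,0,0,0,1],[0,0,3,0,0,0,1],[0,0,3,0,0,0,1]]]'; python3 -m inch '[[[0,0,2.5,0,0,0,1],[0,0,0,0,0,0,1],[0,0,0,0,0,0,1],[0,0,0,0,0,0,1]]]'
python3 -c "
from h import *
go([.484,-.0255,.093],np.pi/2-.09)"
```

```text
t: 15.6
tool_pos: [0.4856, -0.0226, 0.1596]
orientation: [-0.141, -3.138, -0.001]
force: [0.4, 1.0, -0.7]
opening: 0.0304
t: 16.0
tool_pos: [0.4866, -0.0234, 0.138]
orientation: [0.142, 3.136, -0.0]
force: [0.6, -0.3, -0.7]
opening: 0.0294
turn deg [-0.    0.14 -0.01] then shift cm [ 0.24 -0.23  4.5 ] | now [ 0.4866 -0.0234  0.138 ] open 0.0294
```

```bash
python3 -m inch '[[[0.2,-0.2,0.5,0,0,0,1],[0,0,1,0,0,0,1],[0,0,1,0,0,0,1],[0,0,0,0,0,0,1],[0,0,0,0,0,0,1]]]'; python3 -m inch '[[[0,0,1,0,0,0,1],[0,0,0.5,0,0,0,1],[0,0,0.3,0,0,0,1],[0,0,0,0,0,0,1],[0,0,0,0,0,0,1]]]'
```

```text
t: 16.5
tool_pos: [0.4829, -0.0255, 0.1106]
orientation: [-0.143, -3.137, -0.0]
force: [-1.2, 0.2, -1.3]
opening: 0.03
t: 17.0
tool_pos: [0.4832, -0.0255, 0.0931]
orientation: [-0.142, -3.138, -0.0]
force: [0.8, 0.2, -0.5]
opening: 0.0297
```

```bash
python3 -m inch '[[[0,0,0.1,0,0,0,1],[0,0,0,0,0,0,-0.3],[0,0,0,0,0,0,-0.3],[0,0,0,0,0,0,-0.3],[0,0,0,0,0,0,-0.3]]]'; python3 -m inch '[[[0,0,0,0,0,0,-0.3],[0,0,-2,0,0,0,-0.3],[0,0,-4,0,0,0,-0.3],[0,0,-4,0,0,0,-0.3],[2,0,-4,0,0,0,-0.3]]]'; python3 -m inch '[[[4,0,0,0,0,0,-0.3],[1,0,0,0,0,0,-0.3],[0,0,0,0,0,0,-0.3],[0,0,0,0,0,0,-0.3]]]'
python3 - <<'E'
from h import *
c=snap('scene','s4');w=wsnap('w7');print(pose()[0])
a=cv2.resize(c['image'][100:250,160:330],None,fx=2.6,fy=2.6,interpolation=cv2.INTER_CUBIC)
b=cv2.resize(w['image'][150:300,190:325],None,fx=2.6,fy=2.6,interpolation=cv2.INTER_CUBIC)
cv2.imwrite('pics/v10.png',np.hstack([a,b]))
E
```

```text
t: 17.5
tool_pos: [0.4833, -0.0256, 0.0922]
orientation: [-0.142, -3.138, 0.0]
force: [-0.1, -1.0, -0.1]
opening: 0.0567
t: 18.0
tool_pos: [0.4638, -0.0239, 0.2336]
orientation: [0.142, 3.138, -0.0]
force: [1.2, -0.3, 0.2]
opening: 0.0604
t: 18.4
tool_pos: [0.414, -0.0193, 0.2323]
orientation: [0.142, 3.137, -0.0]
force: [0.7, -0.6, -0.9]
opening: 0.0607
[ 0.41402506 -0.01929109  0.23192849]
```

View pics/v10.png

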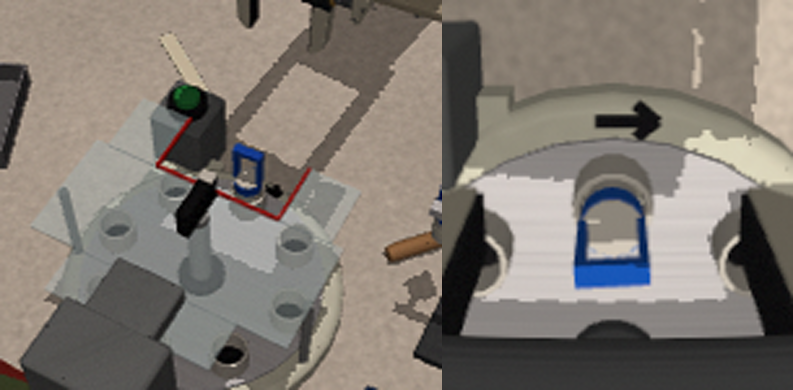

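```bash
python3 -c "
from h import *
go([.583,-.0342,.21],np.pi/2-.09);print(pose()[2]['q'].round(2))"
```

```text
turn deg [ 0.   -0.02 -0.04] then shift cm [-16.96   0.03   2.19] | now [ 0.414  -0.0193  0.2319] open 0.0606
[-0.17 -0.4   1.95  0.    1.59 -1.65]
```

```bash
python3 -m inch '[[[-4,0,0,0,0,0,-0.3],[-4,0,0,0,0,0,-0.3],[-4,0,0,0,0,0,-0.3],[-4,0,0,0,0,0,-0.3],[-0.9,0,2,0,0,0,-0.3]]]'; python3 -m inch '[[[0,0,0,0,0,0,-0.5],[0,0,0,0,0,0,-0.5]]]'
python3 -c "
from h import *
go([.583,-.0342,.154],np.pi/2-.09)"
```

```text
t: 19.0
tool_pos: [0.5867, -0.0352, 0.2128]
orientation: [0.142, 3.135, -0.001]
force: [0.0, 0.3, 0.5]
opening: 0.0607
t: 19.2
tool_pos: [0.5811, -0.0344, 0.2108]
orientation: [-0.142, -3.135, -0.001]
force: [-0.3, -0.2, -0.1]
opening: 0.0688
turn deg [ 0.01 -0.2  -0.03] then shift cm [-0.19  0.04  5.68] | now [ 0.5811 -0.0344  0.2108] open 0.0688
```

```bash
python3 -m inch '[[[-0.2,0,2,0,0,0,-0.3],[0,0,2,0,0,0,-0.3],[0,0,1.6,0,0,0,-0.3],[0,0,0,0,0,0,1],[0,0,0,0,0,0,1]]]' 55;  python3 -m inch '[[[0,0,0,0,0,0,1],[0,0,0,0,0,0,1],[0,0,0,0,0,0,1],[0,0,0,0,0,0,1],[0,0,0,0,0,0,1]]]'; python3 -m inch '[[[0,0,0,0,0,5,1],[0,0,0,0,0,5,1],[0,0,0,0,0,5,1],[0,0,0,0,0,5,1],[0,0,0,0,0,5,1]]]';  python3 -m inch '[[[0,0,0,0,0,5,1],[0,0,0,0,0,5,1],[0,0,0,0,0,5,1],[0,0,0,0,0,5,1],[0,0,0,0,0,0,1]]]'
python3 - <<'E'
from h import *
p,R,s=pose();print(p,np.degrees(np.arctan2(*R.as_matrix()[[1,0],1])),s['force'],s['wrist_torque'],s['opening'])
E
```

```text
t: 19.7
tool_pos: [0.5837, -0.0347, 0.1569]
orientation: [0.142, 3.138, -0.0]
force: [0.3, 0.2, 0.3]
opening: 0.0486
t: 20.2
tool_pos: [0.5841, -0.0344, 0.1566]
orientation: [0.142, 3.138, 0.001]
force: [0.3, 1.9, 1.6]
opening: 0.0137
t: 20.7
tool_pos: [0.5841, -0.0345, 0.1566]
orientation: [0.823, 3.031, 0.0]
force: [-0.5, 2.3, 1.0]
opening: 0.0137
t: 21.2
tool_pos: [0.584, -0.0346, 0.1566]
orientation: [1.334, 2.844, 0.0]
force: [-0.5, 1.6, 2.6]
opening: 0.0137
[ 0.58404057 -0.03464939  0.15658063] 39.73451279519462 [-0.48174712  1.59595481  2.64952178] [0.1133806  0.16643176 0.02383781] 0.013697074053748003
```

```bash
python3 -m inch '[[[0,0,0,0,0,0,-0.3],[0,0,0,0,0,0,-0.3],[0,0,0,0,0,0,-0.3],[0,0,0,0,0,0,-0.3],[0,0,-3,0,0,0,-0.3]]]' 30; python3 -m inch '[[[0,0,-4,0,0,0,-0.3],[0,0,-2.5,0,0,-8,-0.3],[0,0,0,0,0,-8,-0.3],[0,0,0,0,0,-8,-0.3],[0,0,0,0,0,-8,-0.3]]]'; python3 -m inch '[[[0,0,0,0,0,-8,-0.3],[0,0,0,0,0,-5,-0.3],[1.1,3.6,0,0,0,0,-0.3],[1.1,3.6,0,0,0,0,-0.3],[1.1,3.6,0,0,0,0,-0.3]]]'; python3 -m inch '[[[1.1,3.6,0,0,0,0,-0.3],[1.1,3.6,0,0,0,0,-0.3],[1.1,3.6,0,0,0,0,-0.3],[1.1,3.6,0,0,0,0,-0.3],[1.1,3.6,0,0,0,0,-0.3]]]'; python3 -m inch '[[[1.1,3.6,0,0,0,0,-0.3],[1.1,3.2,0,0,0,0,-0.3],[0,0,0,0,0,0,-0.3],[0,0,0,0,0,0,-0.3]]]'
python3 - <<'E'
from h import *
go([.5028,.3315,.158],np.pi/2-.09)
snap('scene','s5'); s=load('s5')
from m import blobs
print([b for b in blobs('s5',(105,150,60),(125,255,255)) if b[1][4]<300])
cv2.imwrite('pics/v11.png',cv2.resize(s['image'][100:260,160:450],None,fx=2.75,fy=2.75,interpolation=cv2.INTER_CUBIC))
a=np.array([.584,-.0346]);y=-.09-np.pi/4; print(proj(s,[*(a-.1*np.array([np.cos(y),np.sin(y)])),.125]))
E
```

```text
t: 21.7
tool_pos: [0.5808, -0.0343, 0.1815]
orientation: [-1.328, -2.838, 0.004]
force: [-0.5, 0.7, -0.4]
opening: 0.0487
t: 22.2
tool_pos: [0.584, -0.0347, 0.2515]
orientation: [0.487, 3.103, -0.0]
force: [-0.3, 0.1, -0.8]
opening: 0.0604
t: 22.7
tool_pos: [0.5604, 0.0767, 0.2511]
orientation: [-0.143, -3.138, -0.0]
force: [0.7, 0.3, 1.2]
opening: 0.0606
t: 23.2
tool_pos: [0.5218, 0.2615, 0.2512]
orientation: [0.142, 3.138, 0.0]
force: [0.4, 0.7, 0.2]
opening: 0.0607
t: 23.6
tool_pos: [0.5062, 0.3302, 0.2509]
orientation: [-0.139, -3.138, 0.001]
force: [-0.2, -0.6, -0.9]
opening: 0.0604
turn deg [-0.04 -0.01  0.08] then shift cm [0.35 0.1  9.29] | now [0.5062 0.3302 0.2509] open 0.0604
[([336.1, 171.0], [329, 165, 15, 16, 89]), ([366.0, 182.9], [358, 178, 16, 16, 86]), ([396.3, 197.5], [388, 193, 16, 11, 71]), ([389.6, 212.4], [386, 210, 9, 5, 27]), ([294.3, 260.7], [292, 256, 6, 9, 13])]
[274.10370304 178.62445038]
```

View pics/v11.png

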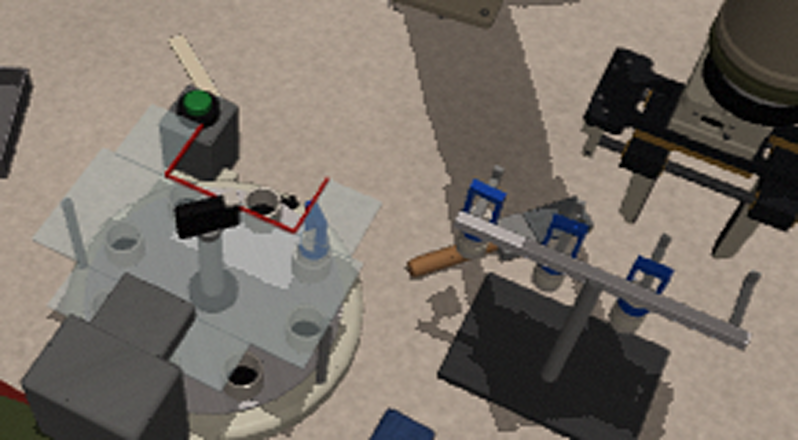

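The first cartridge is in past1 under the cover (≈(313,240)) and the gap pocket (262,205) is empty. Next is fresh3.

```bash
python3 -m inch '[[[0.35,0.1,3,0,0,0,-0.3],[0,0,3,0,0,0,-0.3],[0,0,2,0,0,0,-0.3],[0,0,1.3,0,0,0,-0.3],[0,0,0,0,0,0,1]]]' 40; python3 -m inch '[[[0,0,0,0,0,0,1],[0,0,0,0,0,0,1],[0,0,0,0,0,0,1],[0,0,0,0,0,0,1],[0,0,0,0,0,0,1]]]';  python3 -m inch '[[[0,0,0,0,0,0,1],[0,0,-1.2,0,0,0,1],[0,0,-1.2,0,0,0,1],[0,0,0,0,0,0,1],[0,0,0,0,0,0,1]]]'
python3 - <<'E'
from h import *
print(pose()[0],pose()[2]['opening'])
w=wsnap('w8');b=w['image'][150:290,175:335]; h=cv2.cvtColor(b,cv2.COLOR_BGR2HSV)
m=cv2.inRange(h,np.array((105,150,140)),np.array((125,255,255)));n,l,s,ce=cv2.connectedComponentsWithStats(m);print([(ce[i].round(1),s[i]) for i in range(1,n) if s[i][4]>60])
m=cv2.inRange(cv2.cvtColor(load('w6')['image'][150:290,175:335],cv2.COLOR_BGR2HSV),np.array((105,150,140)),np.array((125,255,255)));n,l,s,ce=cv2.connectedComponentsWithStats(m);print([(ce[i].round(1),s[i]) for i in range(1,n) if s[i][4]>60])
E
```

```text
t: 24.15
tool_pos: [0.5025, 0.3294, 0.1561]
orientation: [-0.144, -3.135, 0.003]
force: [0.5, -0.2, -0.4]
opening: 0.0562
t: 24.65
tool_pos: [0.5039, 0.3315, 0.1596]
orientation: [0.142, 3.136, 0.002]
force: [0.2, -1.1, 5.2]
opening: 0.0296
t: 25.15
tool_pos: [0.5035, 0.3314, 0.1829]
orientation: [0.142, 3.137, 0.001]
force: [-0.1, -0.2, -1.1]
opening: 0.0296
[0.50349393 0.33135535 0.18290089] 0.02963356577494633
[(array([ 80.2, 115.4]), array([ 52, 107,  58,  17, 924], dtype=int32))]
[(array([ 80.3, 116.5]), array([ 51, 108,  59,  18, 929], dtype=int32))]
```

```bash
python3 -m inch '[[[3,0,0,0,0,0,1],[3,0,0,0,0,0,1],[1.5,0,-2,0,0,0,1],[0,0,-3,0,0,0,1],[-0.3,-3.9,-2,0,0,0,1]]]'; python3 -m inch '[[[-0.3,-4,0,0,0,0,1],[-0.3,-4,0,0,0,0,1],[-0.3,-4,0,0,0,0,1],[-0.3,-4,0,0,0,0,1],[-0.3,-4,0,0,0,0,1]]]'
python3 -m inch '[[[-0.3,-4,0,0,0,0,1],[-0.3,-4,0,0,0,0,1],[-0.4,-4,0,0,0,0,1],[0,0,0,0,0,0,1],[0,0,0,0,0,0,1]]]'
python3 -c "
from h import *
go([.484,-.0255,.138],np.pi/2-.09)"
```

```text
t: 25.7
tool_pos: [0.427, 0.3012, 0.2532]
orientation: [-0.136, -3.139, -0.002]
force: [0.5, -0.5, 0.3]
opening: 0.0299
t: 26.2
tool_pos: [0.4241, 0.0968, 0.2516]
orientation: [-0.142, -3.138, 0.0]
force: [0.7, 0.2, -0.8]
opening: 0.0299
t: 26.7
tool_pos: [0.4235, -0.0228, 0.2517]
orientation: [-0.147, -3.137, -0.001]
force: [0.2, 1.0, -1.6]
opening: 0.0299
turn deg [ 0.02 -0.05 -0.2 ] then shift cm [-6.05  0.28 11.37] | now [ 0.4235 -0.0228  0.2517] open 0.0299
```

```bash
python3 -m inch '[[[-3,0.3,0,0,0,0,1],[-3,0,0,0,0,0,1],[0,0,3,0,0,0,1],[0,0,3,0,0,0,1],[0,0,3,0,0,0,1]]]'; python3 -m inch '[[[0,0,2.4,0,0,0,1],[0,0,0,0,0,0,1],[0,0,0,0,0,0,1],[0,0,0,0,0,0,1]]]'
python3 -c "
from h import *
go([.484,-.0255,.094],np.pi/2-.09)"
```

```text
t: 27.2
tool_pos: [0.484, -0.0228, 0.1608]
orientation: [-0.139, -3.138, -0.001]
force: [0.2, -0.3, -1.4]
opening: 0.0298
t: 27.6
tool_pos: [0.485, -0.0241, 0.14]
orientation: [0.141, 3.136, -0.0]
force: [0.1, -0.9, 0.8]
opening: 0.0296
turn deg [-0.    0.14  0.02] then shift cm [ 0.09 -0.15  4.6 ] | now [ 0.485  -0.0241  0.14  ] open 0.0296
```

```bash
python3 -m inch '[[[0.1,-0.1,0.5,0,0,0,1],[0,0,1,0,0,0,1],[0,0,1,0,0,0,1],[0,0,0,0,0,0,1],[0,0,0,0,0,0,1]]]'; python3 -m inch '[[[0,0,1,0,0,0,1],[0,0,0.5,0,0,0,1],[0,0,0.5,0,0,0,1],[0,0,0,0,0,0,1],[0,0,0,0,0,0,1]]]'
```

```text
t: 28.1
tool_pos: [0.4825, -0.0255, 0.1127]
orientation: [-0.143, -3.137, -0.0]
force: [0.3, 0.1, -1.6]
opening: 0.0294
t: 28.6
tool_pos: [0.4831, -0.0255, 0.0934]
orientation: [0.142, 3.138, -0.0]
force: [0.3, 0.2, 1.0]
opening: 0.0298
```

```bash
python3 -m inch '[[[0,0,0,0,0,0,-0.3],[0,0,0,0,0,0,-0.3],[0,0,0,0,0,0,-0.3],[0,0,0,0,0,0,-0.3],[0,0,0,0,0,0,-0.3]]]'; python3 -m inch '[[[0,0,-2,0,0,0,-0.3],[0,0,-4,0,0,0,-0.3],[0,0,-4,0,0,0,-0.3],[0,0,-3,0,0,0,-0.3],[-2,0,0,0,0,0,-0.3]]]'; python3 -m inch '[[[-4,0,0,0,0,0,-0.3],[-4,0,0,0,0,0,-0.3],[0,0,0,0,0,8,-0.3],[0,0,0,0,0,8,-0.3],[0,0,0,0,0,8,-0.3]]]';  python3 -m inch '[[[0,0,0,0,0,8,-0.3],[0,0,0,0,0,8,-0.3],[0,0,0,0,0,5,-0.3],[0,0,0,0,0,0,-0.3],[0,0,0,0,0,0,-0.3]]]'
python3 - <<'E'
from h import *
go([.584,-.0346,.156],np.pi/4-.09)
s=snap('scene','s6')
from m import blobs
print([b for b in blobs('s6',(105,150,60),(125,255,255)) if b[1][4]<300 and b[0][0]<300]); s4=blobs('s4',(105,150,60),(125,255,255));print([b for b in s4 if b[0][0]<300 and b[1][4]<300])
E
```

```text
t: 29.1
tool_pos: [0.4827, -0.0255, 0.0931]
orientation: [-0.142, -3.138, -0.0]
force: [0.7, -0.7, -0.3]
opening: 0.0593
t: 29.6
tool_pos: [0.5048, -0.0276, 0.2294]
orientation: [0.142, 3.13, -0.002]
force: [0.9, 0.5, 0.8]
opening: 0.0603
t: 30.1
tool_pos: [0.5825, -0.0346, 0.2223]
orientation: [-0.8, -3.036, 0.0]
force: [0.1, -0.0, 0.1]
opening: 0.0606
t: 30.6
tool_pos: [0.5823, -0.0346, 0.2231]
orientation: [-1.328, -2.847, 0.0]
force: [-0.5, 0.4, -0.3]
opening: 0.0609
turn deg [-0.01 -0.01  0.12] then shift cm [-0.11  0.13  6.71] | now [ 0.5823 -0.0346  0.2231] open 0.0609
[([255.4, 172.7], [251, 169, 9, 6, 24]), ([293.4, 262.2], [289, 254, 10, 17, 19])]
[([247.6, 6.9], [245, 0, 6, 16, 89]), ([255.1, 163.4], [250, 155, 11, 21, 96])]
```

```bash
python3 -m inch '[[[-0.1,0.1,2.5,0,0,0,-0.3],[0,0,2.5,0,0,0,-0.3],[0,0,1.7,0,0,0,-0.3],[0,0,0,0,0,0,1],[0,0,0,0,0,0,1]]]' 55;  python3 -m inch '[[[0,0,0,0,0,0,1],[0,0,0,0,0,0,1],[0,0,0,0,0,0,1],[0,0,0,0,0,0,1],[0,0,0,0,0,0,1]]]'; python3 -m inch '[[[0,0,0,0,0,5,1],[0,0,0,0,0,5,1],[0,0,0,0,0,5,1],[0,0,0,0,0,5,1],[0,0,0,0,0,5,1]]]';  python3 -m inch '[[[0,0,0,0,0,5,1],[0,0,0,0,0,5,1],[0,0,0,0,0,5,1],[0,0,0,0,0,5,1],[0,0,0,0,0,0,1]]]'
python3 - <<'E'
from h import *
p,R,s=pose();print(p,np.degrees(np.arctan2(*R.as_matrix()[[1,0],1])),s['force'],s['wrist_torque'],s['opening'])
E
```

```text
t: 31.15
tool_pos: [0.5837, -0.0347, 0.1564]
orientation: [-1.331, -2.845, 0.0]
force: [0.1, 0.1, 0.7]
opening: 0.0486
t: 31.65
tool_pos: [0.5841, -0.0347, 0.1567]
orientation: [1.332, 2.844, 0.0]
force: [-0.1, 0.4, 1.2]
opening: 0.0136
t: 32.15
tool_pos: [0.5839, -0.0348, 0.1567]
orientation: [1.92, 2.486, 0.0]
force: [-0.8, -0.1, 3.5]
opening: 0.0138
t: 32.65
tool_pos: [0.5838, -0.0348, 0.1567]
orientation: [2.321, 2.117, -0.0]
force: [-2.6, -0.2, 4.0]
opening: 0.0137
[ 0.58379082 -0.03479376  0.15668544] -5.2683553912375825 [-2.60372927 -0.16799565  4.0056932 ] [-0.19034251  0.45653924  0.09090978] 0.013689454191326493
```

```bash
python3 -m inch '[[[0,0,0,0,0,0,-0.3],[0,0,0,0,0,0,-0.3],[0,0,0,0,0,0,-0.3],[0,0,0,0,0,0,-0.3],[0,0,-3,0,0,0,-0.3]]]' 30; python3 -m inch '[[[0,0,-4,0,0,0,-0.3],[0,0,-2.5,0,0,-8,-0.3],[0,0,0,0,0,-8,-0.3],[0,0,0,0,0,-8,-0.3],[0,0,0,0,0,-8,-0.3]]]'; python3 -m inch '[[[0,0,0,0,0,-8,-0.3],[0,0,0,0,0,-8,-0.3],[0,0,0,0,0,-8,-0.3],[0,0,0,0,0,-8,-0.3],[0,0,0,0,0,-8,-0.3]]]'; python3 -m inch '[[[0,0,0,0,0,-8,-0.3],[0,0,0,0,0,-8,-0.3],[0,0,0,0,0,-2,-0.3],[1.5,3.5,0,0,0,0,-0.3],[1.5,3.5,0,0,0,0,-0.3]]]'; python3 -m inch '[[[1.5,3.5,0,0,0,0,-0.3],[1.5,3.5,0,0,0,0,-0.3],[1.5,3.5,0,0,0,0,-0.3],[1.5,3.5,0,0,0,0,-0.3],[1.5,3.5,0,0,0,0,-0.3]]]'; python3 -m inch '[[[1.5,3.5,0,0,0,0,-0.3],[0,0,0,0,0,0,-0.3],[0,0,0,0,0,0,-0.3]]]'
python3 - <<'E'
from h import *
go([.4888,.255,.158],np.pi/2-.09)
s=snap('scene','s7')
cv2.imwrite('pics/v12.png',cv2.resize(s['image'][100:260,110:400],None,fx=2.75,fy=2.75,interpolation=cv2.INTER_CUBIC))
E
```

```text
t: 33.15
tool_pos: [0.5808, -0.0343, 0.1814]
orientation: [-2.314, -2.114, 0.009]
force: [0.3, -0.5, -0.4]
opening: 0.0491
t: 33.65
tool_pos: [0.5839, -0.0347, 0.2515]
orientation: [1.637, 2.681, 0.0]
force: [-0.5, 0.7, -0.1]
opening: 0.0606
t: 34.15
tool_pos: [0.5838, -0.0347, 0.2511]
orientation: [-0.622, -3.079, -0.0]
force: [-0.3, -0.3, 0.3]
opening: 0.0603
t: 34.65
tool_pos: [0.56, 0.0377, 0.2508]
orientation: [-0.145, -3.138, 0.0]
force: [0.8, -0.4, 0.5]
opening: 0.0605
t: 35.15
tool_pos: [0.5007, 0.2202, 0.2513]
orientation: [0.142, 3.138, 0.0]
force: [0.1, 0.3, 0.2]
opening: 0.0606
t: 35.45
tool_pos: [0.4894, 0.2555, 0.2511]
orientation: [0.139, 3.138, -0.001]
force: [0.1, -1.1, 0.6]
opening: 0.0606
turn deg [-0.02  0.    0.1 ] then shift cm [ 0.05 -0.06  9.31] | now [0.4894 0.2555 0.2511] open 0.0606
```

View pics/v12.png

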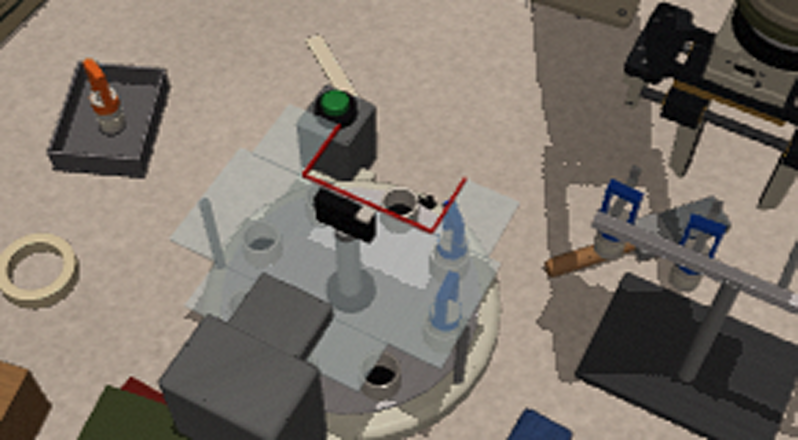

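Two cartridges stand in past1 (452,240) and past2 (445,310). The gap pocket is empty and the orange cartridge is still upright in the tray. Next is fresh2.

```bash
python3 -m inch '[[[0,0,3,0,0,0,-0.3],[0,0,3,0,0,0,-0.3],[0,0,2,0,0,0,-0.3],[0,0,1.3,0,0,0,-0.3],[0,0,0,0,0,0,1]]]' 40; python3 -m inch '[[[0,0,0,0,0,0,1],[0,0,0,0,0,0,1],[0,0,0,0,0,0,1],[0,0,0,0,0,0,1],[0,0,0,0,0,0,1]]]';  python3 -m inch '[[[0,0,0,0,0,0,1],[0,0,-1.2,0,0,0,1],[0,0,-1.2,0,0,0,1],[0,0,0,0,0,0,1],[0,0,0,0,0,0,1]]]'
python3 - <<'E'
from h import *
print(pose()[0],pose()[2]['opening'])
w=wsnap('w9');b=w['image'][150:290,175:335]; h=cv2.cvtColor(b,cv2.COLOR_BGR2HSV)
m=cv2.inRange(h,np.array((105,150,140)),np.array((125,255,255)));n,l,s,ce=cv2.connectedComponentsWithStats(m);print([(ce[i].round(1),s[i]) for i in range(1,n) if s[i][4]>60])
E
```

```text
t: 36.0
tool_pos: [0.4889, 0.2535, 0.1561]
orientation: [-0.145, -3.135, 0.003]
force: [-0.1, 0.5, -0.2]
opening: 0.0558
t: 36.5
tool_pos: [0.4904, 0.2554, 0.1596]
orientation: [0.142, 3.136, 0.001]
force: [0.2, -0.3, 5.9]
opening: 0.0299
t: 37.0
tool_pos: [0.49, 0.2552, 0.1829]
orientation: [0.142, 3.137, 0.001]
force: [-0.2, 0.1, -1.5]
opening: 0.0298
[0.48996347 0.25520569 0.18287255] 0.02977215132466979
[(array([ 80.4, 113.1]), array([ 51, 104,  59,  19, 968], dtype=int32))]
```

```bash
python3 -m inch '[[[3,0,0,0,0,0,1],[3,0,0,0,0,0,1],[1.5,0,-2,0,0,0,1],[0,0,-3,0,0,0,1],[-0.4,-3.5,-2,0,0,0,1]]]'; python3 -m inch '[[[-0.4,-3.5,0,0,0,0,1],[-0.4,-3.5,0,0,0,0,1],[-0.5,-3.6,0,0,0,0,1],[-0.5,-3.6,0,0,0,0,1],[-0.5,-3.6,0,0,0,0,1]]]'
python3 -m inch '[[[-0.5,-3.5,0,0,0,0,1],[-0.5,-3.5,0,0,0,0,1],[0,0,0,0,0,0,1],[0,0,0,0,0,0,1]]]'
python3 -c "
from h import *
go([.4848,-.0255,.138],np.pi/2-.09)"
```

```text
t: 37.55
tool_pos: [0.415, 0.2287, 0.2533]
orientation: [0.136, 3.138, 0.002]
force: [1.2, -0.8, -1.0]
opening: 0.0298
t: 38.05
tool_pos: [0.422, 0.0459, 0.2516]
orientation: [-0.142, -3.138, 0.0]
force: [0.8, -0.1, -0.3]
opening: 0.0301
t: 38.45
tool_pos: [0.4259, -0.0238, 0.2517]
orientation: [-0.146, -3.137, -0.001]
force: [-0.2, -0.5, -1.5]
opening: 0.0298
turn deg [ 0.02 -0.05 -0.17] then shift cm [-5.88  0.36 11.37] | now [ 0.4259 -0.0238  0.2517] open 0.0298
```

```bash
python3 -m inch '[[[-3,0.2,0,0,0,0,1],[-2.9,0,0,0,0,0,1],[0,0,3,0,0,0,1],[0,0,3,0,0,0,1],[0,0,3,0,0,0,1]]]'; python3 -m inch '[[[0,0,2.4,0,0,0,1],[0,0,0,0,0,0,1],[0,0,0,0,0,0,1],[0,0,0,0,0,0,1]]]'
python3 -c "
from h import *
go([.4845,-.0255,.094],np.pi/2-.09)"
```

```text
t: 38.95
tool_pos: [0.4851, -0.025, 0.1608]
orientation: [-0.139, -3.138, -0.001]
force: [1.0, 0.0, -1.3]
opening: 0.0295
t: 39.35
tool_pos: [0.4862, -0.0263, 0.14]
orientation: [0.141, 3.136, -0.0]
force: [-0.2, -0.3, -0.6]
opening: 0.0299
turn deg [-0.    0.14  0.01] then shift cm [0.18 0.06 4.6 ] | now [ 0.4862 -0.0263  0.14  ] open 0.0299
```

```bash
python3 -m inch '[[[0,0.05,0.5,0,0,0,1],[0,0,1,0,0,0,1],[0,0,1,0,0,0,1],[0,0,0,0,0,0,1],[0,0,0,0,0,0,1]]]'; python3 -m inch '[[[0,0,1,0,0,0,1],[0,0,0.5,0,0,0,1],[0,0,0.5,0,0,0,1],[0,0,0,0,0,0,1],[0,0,0,0,0,0,1]]]'
```

```text
t: 39.85
tool_pos: [0.4846, -0.0262, 0.1125]
orientation: [-0.143, -3.137, -0.0]
force: [-0.3, -0.7, -0.4]
opening: 0.0301
t: 40.35
tool_pos: [0.4855, -0.0264, 0.0934]
orientation: [0.142, 3.138, -0.0]
force: [-1.1, 0.5, 1.5]
opening: 0.0294
```

```bash
python3 -m inch '[[[0,0,0,0,0,0,-0.3],[0,0,0,0,0,0,-0.3],[0,0,0,0,0,0,-0.3],[0,0,0,0,0,0,-0.3],[0,0,0,0,0,0,-0.3]]]'; python3 -m inch '[[[0,0,-2,0,0,0,-0.3],[0,0,-4,0,0,0,-0.3],[0,0,-4,0,0,0,-0.3],[0,0,-3,0,0,0,-0.3],[-1.9,0,0,0,0,0,-0.3]]]'; python3 -m inch '[[[-4,0,0,0,0,0,-0.3],[-4,0,0,0,0,0,-0.3],[0,0,0,0,0,8,-0.3],[0,0,0,0,0,8,-0.3],[0,0,0,0,0,8,-0.3]]]';  python3 -m inch '[[[0,0,0,0,0,8,-0.3],[0,0,0,0,0,8,-0.3],[0,0,0,0,0,8,-0.3],[0,0,0,0,0,8,-0.3],[0,0,0,0,0,8,-0.3]]]';  python3 -m inch '[[[0,0,0,0,0,8,-0.3],[0,0,0,0,0,8,-0.3],[0,0,0,0,0,8,-0.3],[0,0,0,0,0,2,-0.3],[0,0,0,0,0,0,-0.3]]]'
python3 - <<'E'
from h import *
go([.584,-.0347,.156],-.09)
E
```

```text
t: 40.85
tool_pos: [0.4851, -0.0262, 0.0931]
orientation: [-0.142, -3.138, -0.0]
force: [0.4, -0.5, 0.4]
opening: 0.06
t: 41.35
tool_pos: [0.5062, -0.0282, 0.2294]
orientation: [0.142, 3.13, -0.002]
force: [1.2, -0.2, 0.3]
opening: 0.0606
t: 41.85
tool_pos: [0.5838, -0.0352, 0.2223]
orientation: [-0.8, -3.036, 0.0]
force: [-0.4, 0.1, 0.4]
opening: 0.0607
t: 42.35
tool_pos: [0.5837, -0.0352, 0.223]
orientation: [-1.791, -2.581, 0.0]
force: [0.3, -0.5, -0.3]
opening: 0.0603
t: 42.85
tool_pos: [0.5837, -0.0352, 0.2231]
orientation: [-2.32, -2.118, 0.0]
force: [-0.1, -0.1, -1.0]
opening: 0.0607
turn deg [-0.01  0.   -0.06] then shift cm [0.06 0.03 6.71] | now [ 0.5837 -0.0352  0.2231] open 0.0607
```

```bash
python3 -m inch '[[[0,0,2.5,0,0,0,-0.3],[0,0,2.5,0,0,0,-0.3],[0,0,1.7,0,0,0,-0.3],[0,0,0,0,0,0,1],[0,0,0,0,0,0,1]]]' 55;  python3 -m inch '[[[0,0,0,0,0,0,1],[0,0,0,0,0,0,1],[0,0,0,0,0,0,1],[0,0,0,0,0,0,1],[0,0,0,0,0,0,1]]]'; python3 -m inch '[[[0,0,0,0,0,5,1],[0,0,0,0,0,5,1],[0,0,0,0,0,5,1],[0,0,0,0,0,5,1],[0,0,0,0,0,5,1]]]';  python3 -m inch '[[[0,0,0,0,0,5,1],[0,0,0,0,0,5,1],[0,0,0,0,0,5,1],[0,0,0,0,0,5,1],[0,0,0,0,0,0,1]]]'
python3 - <<'E'
from h import *
p,R,s=pose();print(p,np.degrees(np.arctan2(*R.as_matrix()[[1,0],1])),s['force'],s['wrist_torque'],s['opening'])
E
```

```text
t: 43.35
tool_pos: [0.5836, -0.0352, 0.1564]
orientation: [-2.319, -2.119, 0.001]
force: [0.1, -0.3, 0.5]
opening: 0.0488
t: 43.85
tool_pos: [0.5838, -0.0352, 0.1567]
orientation: [2.32, 2.119, 0.0]
force: [-2.2, -0.2, 4.8]
opening: 0.0139
t: 44.35
tool_pos: [0.5834, -0.0351, 0.1567]
orientation: [-2.726, -1.562, 0.001]
force: [-4.7, 0.8, 5.0]
opening: 0.0138
t: 44.85
tool_pos: [0.5832, -0.0349, 0.1567]
orientation: [-2.955, -1.065, 0.001]
force: [-5.2, 1.5, 6.1]
opening: 0.0136
[ 0.58319191 -0.03492583  0.15669818] -50.35716632724058 [-5.16706468  1.46802644  6.13939911] [0.11938181 0.93141843 0.13103624] 0.013641414928575653
```

```bash
python3 -m inch '[[[0,0,0,0,0,0,-0.3],[0,0,0,0,0,0,-0.3],[0,0,0,0,0,0,-0.3],[0,0,0,0,0,0,-0.3],[0,0,-3,0,0,0,-0.3]]]' 30; python3 -m inch '[[[0,0,-4,0,0,0,-0.3],[0,0,-2.5,0,0,-8,-0.3],[0,0,0,0,0,-8,-0.3],[0,0,0,0,0,-8,-0.3],[0,0,0,0,0,-8,-0.3]]]'; python3 -m inch '[[[0,0,0,0,0,-8,-0.3],[0,0,0,0,0,-8,-0.3],[0,0,0,0,0,-8,-0.3],[0,0,0,0,0,-8,-0.3],[0,0,0,0,0,-8,-0.3]]]'; python3 -m inch '[[[0,0,0,0,0,-8,-0.3],[0,0,0,0,0,-8,-0.3],[0,0,0,0,0,-8,-0.3],[0,0,0,0,0,-8,-0.3],[0,0,0,0,0,-8,-0.3]]]'; python3 -m inch '[[[0,0,0,0,0,-8,-0.3],[0,0,0,0,0,-8,-0.3],[0,0,0,0,0,-7,-0.3],[2,3.5,0,0,0,0,-0.3],[2,3.5,0,0,0,0,-0.3]]]'; python3 -m inch '[[[2,3.5,0,0,0,0,-0.3],[2,3.5,0,0,0,0,-0.3],[2,3.5,0,0,0,0,-0.3],[2,3.3,0,0,0,0,-0.3],[0,0,0,0,0,0,-0.3]]]'; python3 -m inch '[[[0,0,0,0,0,0,-0.3],[0,0,0,0,0,0,-0.3]]]'
python3 - <<'E'
from h import *
go([.4822,.1827,.158],np.pi/2-.09)
snap('scene','s8')
E
```

```text
t: 45.35
tool_pos: [0.5808, -0.0348, 0.1815]
orientation: [-2.95, -1.068, 0.012]
force: [-0.2, -0.2, -0.8]
opening: 0.0489
t: 45.85
tool_pos: [0.5839, -0.0352, 0.2515]
orientation: [2.539, 1.849, 0.001]
force: [-0.6, 0.1, -0.6]
opening: 0.0604
t: 46.35
tool_pos: [0.5838, -0.0352, 0.2511]
orientation: [-1.754, -2.607, 0.0]
force: [0.3, 0.1, -0.3]
opening: 0.0603
t: 46.85
tool_pos: [0.5838, -0.0352, 0.2511]
orientation: [-0.756, -3.049, 0.0]
force: [-0.3, 0.6, 0.3]
opening: 0.0602
t: 47.35
tool_pos: [0.55, 0.0381, 0.2508]
orientation: [-0.146, -3.138, -0.0]
force: [1.3, 0.5, 1.2]
opening: 0.0605
t: 47.85
tool_pos: [0.4813, 0.1865, 0.2514]
orientation: [-0.135, -3.138, -0.002]
force: [1.1, -0.4, -0.6]
opening: 0.0607
t: 48.05
tool_pos: [0.4835, 0.1821, 0.2512]
orientation: [0.143, 3.138, -0.001]
force: [0.1, -0.7, -0.6]
opening: 0.0601
turn deg [-0.02  0.02 -0.06] then shift cm [0.14 0.05 9.32] | now [0.4835 0.1821 0.2512] open 0.0601
```

```bash
python3 -m inch '[[[0.1,0.1,3,0,0,0,-0.3],[0,0,3,0,0,0,-0.3],[0,0,2,0,0,0,-0.3],[0,0,1.3,0,0,0,-0.3],[0,0,0,0,0,0,1]]]' 40; python3 -m inch '[[[0,0,0,0,0,0,1],[0,0,0,0,0,0,1],[0,0,0,0,0,0,1],[0,0,0,0,0,0,1],[0,0,0,0,0,0,1]]]';  python3 -m inch '[[[0,0,0,0,0,0,1],[0,0,-1.2,0,0,0,1],[0,0,-1.2,0,0,0,1],[0,0,0,0,0,0,1],[0,0,0,0,0,0,1]]]'
python3 - <<'E'
from h import *
print(pose()[0],pose()[2]['opening'])
w=wsnap('w10');b=w['image'][150:290,175:335]; h=cv2.cvtColor(b,cv2.COLOR_BGR2HSV)
m=cv2.inRange(h,np.array((105,150,140)),np.array((125,255,255)));n,l,s,ce=cv2.connectedComponentsWithStats(m);print([(ce[i].round(1),s[i]) for i in range(1,n) if s[i][4]>60])
c=load('s8');
a=cv2.resize(c['image'][100:260,140:380],None,fx=1.8,fy=1.8);b=cv2.resize(b,None,fx=2,fy=2,interpolation=cv2.INTER_CUBIC)
o=np.zeros((288,752,3),np.uint8);o[:,:432]=a;o[:280,432:]=b;cv2.imwrite('pics/v13.png',o)
E
```

```text
t: 48.6
tool_pos: [0.4813, 0.1827, 0.1561]
orientation: [-0.144, -3.135, 0.002]
force: [-0.2, -0.6, 0.0]
opening: 0.0565
t: 49.1
tool_pos: [0.483, 0.1841, 0.1595]
orientation: [0.142, 3.136, 0.001]
force: [0.2, -0.9, 5.4]
opening: 0.0297
t: 49.6
tool_pos: [0.4825, 0.184, 0.1828]
orientation: [0.142, 3.137, 0.001]
force: [-0.3, 0.2, -1.4]
opening: 0.0299
[0.48252525 0.18404867 0.1828476 ] 0.02989474381061795
[(array([ 80., 115.]), array([ 51, 106,  59,  19, 933], dtype=int32))]
```

View pics/v13.png

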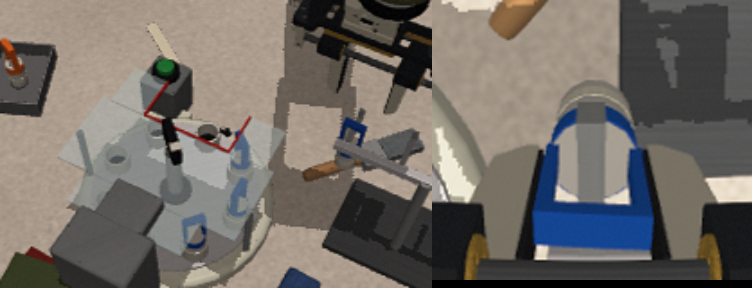

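Three are in past1–3, the gap is empty, and the fourth is well gripped. Carrying it over.

```bash
python3 -m inch '[[[3,0,0,0,0,0,1],[3,0,0,0,0,0,1],[1.5,0,-2,0,0,0,1],[0,0,-3,0,0,0,1],[-0.6,-3.5,-2,0,0,0,1]]]'; python3 -m inch '[[[-0.6,-3.5,0,0,0,0,1],[-0.6,-3.5,0,0,0,0,1],[-0.6,-3.5,0,0,0,0,1],[-0.6,-3.5,0,0,0,0,1],[-0.6,-3.6,0,0,0,0,1]]]'
python3 -m inch '[[[0,0,0,0,0,0,1],[0,0,0,0,0,0,1]]]'
python3 -c "
from h import *
go([.485,-.0255,.138],np.pi/2-.09)"
```

```text
t: 50.15
tool_pos: [0.4095, 0.1575, 0.2533]
orientation: [0.135, 3.138, 0.002]
force: [0.8, -1.0, -1.1]
opening: 0.0299
t: 50.65
tool_pos: [0.4238, -0.024, 0.2517]
orientation: [-0.142, -3.138, -0.0]
force: [1.0, 0.6, -0.5]
opening: 0.0297
t: 50.85
tool_pos: [0.4239, -0.0231, 0.2516]
orientation: [-0.146, -3.137, -0.001]
force: [-0.1, 0.7, -0.6]
opening: 0.0302
turn deg [ 0.03 -0.06 -0.18] then shift cm [-6.11  0.31 11.36] | now [ 0.4239 -0.0231  0.2516] open 0.0302
```

```bash
python3 -m inch '[[[-3,0.2,0,0,0,0,1],[-3,0,0,0,0,0,1],[0,0,3,0,0,0,1],[0,0,3,0,0,0,1],[0,0,3,0,0,0,1]]]'; python3 -m inch '[[[0,0,2.4,0,0,0,1],[0,0,0,0,0,0,1],[0,0,0,0,0,0,1],[0,0,0,0,0,0,1]]]'
python3 -c "
from h import *
print(pose()[0],pose()[2]['opening'])"
python3 -m inch '[[[0,0,0.5,0,0,0,1],[0,0,1,0,0,0,1],[0,0,1,0,0,0,1],[0,0,0,0,0,0,1],[0,0,0,0,0,0,1]]]'
```

```text
t: 51.35
tool_pos: [0.4842, -0.0244, 0.1609]
orientation: [-0.139, -3.138, -0.001]
force: [0.3, -0.7, -0.7]
opening: 0.0299
t: 51.75
tool_pos: [0.4853, -0.0257, 0.1401]
orientation: [0.141, 3.136, -0.0]
force: [0.1, 0.2, -0.6]
opening: 0.03
[ 0.48526356 -0.02565244  0.14006157] 0.03000612301955517
t: 52.25
tool_pos: [0.4836, -0.0261, 0.1125]
orientation: [-0.143, -3.137, -0.0]
force: [-0.6, -0.7, 0.2]
opening: 0.0299
```

```bash
python3 -m inch '[[[0,0,1,0,0,0,1],[0,0,0.5,0,0,0,1],[0,0,0.5,0,0,0,1],[0,0,0,0,0,0,1],[0,0,0,0,0,0,1]]]'; python3 -m inch '[[[0,0,0,0,0,0,-0.3],[0,0,0,0,0,0,-0.3],[0,0,0,0,0,0,-0.3],[0,0,0,0,0,0,-0.3],[0,0,0,0,0,0,-0.3]]]'; python3 -m inch '[[[0,0,-2,0,0,0,-0.3],[0,0,-4,0,0,0,-0.3],[0,0,-4,0,0,0,-0.3],[0,0,-3,0,0,0,-0.3],[-2,0,0,0,0,0,-0.3]]]'; python3 -m inch '[[[-4,0,0,0,0,0,-0.3],[-4,0,0,0,0,0,-0.3],[0,0,0,0,0,-8,-0.3],[0,0,0,0,0,-8,-0.3],[0,0,0,0,0,-8,-0.3]]]';  python3 -m inch '[[[0,0,0,0,0,-8,-0.3],[0,0,0,0,0,-8,-0.3],[0,0,0,0,0,-5,-0.3],[0,0,0,0,0,0,-0.3],[0,0,0,0,0,0,-0.3]]]'
python3 - <<'E'
from h import *
go([.584,-.0347,.156],3*np.pi/4-.09)
E
```

```text
t: 52.75
tool_pos: [0.4845, -0.0261, 0.0934]
orientation: [0.142, 3.138, -0.0]
force: [0.5, -0.3, 1.9]
opening: 0.0295
t: 53.25
tool_pos: [0.4841, -0.0261, 0.0931]
orientation: [-0.142, -3.138, -0.0]
force: [-0.2, -0.3, -0.8]
opening: 0.0592
t: 53.75
tool_pos: [0.5062, -0.0282, 0.2294]
orientation: [0.142, 3.13, -0.002]
force: [0.6, 0.1, 0.7]
opening: 0.0603
t: 54.25
tool_pos: [0.5838, -0.0352, 0.2224]
orientation: [0.522, -3.097, -0.001]
force: [-0.0, 0.2, -0.3]
opening: 0.0604
t: 54.75
tool_pos: [0.5837, -0.0352, 0.2231]
orientation: [1.065, -2.955, -0.0]
force: [0.6, -0.9, 1.0]
opening: 0.0602
turn deg [ 0.01 -0.01 -0.2 ] then shift cm [-0.05  0.02  6.71] | now [ 0.5837 -0.0352  0.2231] open 0.0602
```

```bash
python3 -m inch '[[[0,0,2.5,0,0,0,-0.3],[0,0,2.5,0,0,0,-0.3],[0,0,1.7,0,0,0,-0.3],[0,0,0,0,0,0,1],[0,0,0,0,0,0,1]]]' 55;  python3 -m inch '[[[0,0,0,0,0,0,1],[0,0,0,0,0,0,1],[0,0,0,0,0,0,1],[0,0,0,0,0,0,1],[0,0,0,0,0,0,1]]]'; python3 -m inch '[[[0,0,0,0,0,5,1],[0,0,0,0,0,5,1],[0,0,0,0,0,5,1],[0,0,0,0,0,5,1],[0,0,0,0,0,5,1]]]';  python3 -m inch '[[[0,0,0,0,0,5,1],[0,0,0,0,0,5,1],[0,0,0,0,0,5,1],[0,0,0,0,0,5,1],[0,0,0,0,0,0,1]]]'; python3 -m inch '[[[0,0,0,0,0,0,-0.3],[0,0,0,0,0,0,-0.3],[0,0,0,0,0,0,-0.3],[0,0,0,0,0,0,-0.3],[0,0,-3,0,0,0,-0.3]]]'; python3 -m inch '[[[0,0,-4,0,0,0,-0.3],[0,0,-2,0,0,0,-0.3],[3,-2,0,0,0,0,1],[3,-2,0,0,0,0,1],[3,-2,0,0,0,0,1]]]' 20; python3 -m inch '[[[3,-2,0,0,0,0,1],[3,-2,0,0,0,0,1],[0,0,0,0,0,0,1],[0,0,0,0,0,0,1],[0,0,0,0,0,0,1]]]'
python3 - <<'E'
from h import *
go([.4255,-.121,.125],np.pi/2-.09)
c=snap('scene','s9');w=wsnap('w11');h=cv2.cvtColor(w['image'],cv2.COLOR_BGR2HSV)
m=cv2.inRange(h,np.array((50,120,60)),np.array((75,255,255)));y,x=np.nonzero(m);print(len(x));
if len(x): o,d=wray(w,x.mean(),y.mean());print(o+d*(.112-o[2])/d[2])
a=cv2.resize(c['image'][100:260,110:380],None,fx=2,fy=2);b=cv2.resize(w['image'][150:310,170:340],None,fx=1.5,fy=1.5)
o=np.zeros((320,795,3),np.uint8);o[:,:540]=a;o[:240,540:]=b;cv2.imwrite('pics/v14.png',o)
E
```

```text
t: 55.25
tool_pos: [0.5837, -0.0352, 0.1564]
orientation: [1.067, -2.954, -0.0]
force: [-0.8, -0.0, -0.3]
opening: 0.0491
t: 55.75
tool_pos: [0.5835, -0.0346, 0.1567]
orientation: [1.07, -2.954, -0.002]
force: [-4.7, 3.4, 5.4]
opening: 0.0138
t: 56.25
tool_pos: [0.5835, -0.0345, 0.1567]
orientation: [0.4, -3.116, -0.002]
force: [-3.9, 4.2, 4.2]
opening: 0.0138
t: 56.75
tool_pos: [0.5835, -0.0343, 0.1567]
orientation: [-0.146, -3.138, -0.002]
force: [-3.8, 4.4, 4.8]
opening: 0.0137
t: 57.25
tool_pos: [0.5807, -0.0349, 0.1815]
orientation: [-0.142, -3.13, -0.001]
force: [0.4, -0.2, -0.4]
opening: 0.0494
t: 57.75
tool_pos: [0.4877, -0.0872, 0.2462]
orientation: [0.141, 3.138, -0.0]
force: [-0.5, -0.8, -0.8]
opening: 0.0411
t: 58.25
tool_pos: [0.4259, -0.121, 0.2464]
orientation: [0.142, 3.138, 0.0]
force: [-0.0, -0.2, 0.7]
opening: 0.0022
turn deg [ 0.    0.04 -0.03] then shift cm [ 0.04  0.   12.14] | now [ 0.4259 -0.121   0.2464] open 0.0022
526
[ 0.42459263 -0.12137383  0.112     ]
```

View pics/v14.png

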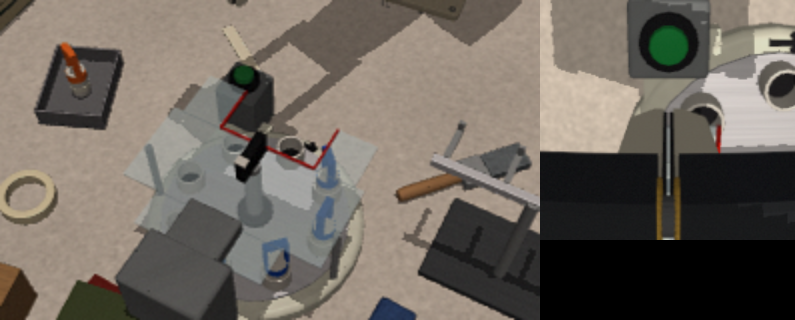

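Past1–3 show filled at (328,165), (323,222) and (277,260), and the fourth is hidden behind the detector head. The gap is empty and the orange cartridge is in the tray. Pressing the button next.

```bash
python3 -m inch '[[[0,0,4,0,0,0,1],[0,0,4,0,0,0,1],[0,0,3,0,0,0,1],[0,0,1,0,0,0,1],[0,0,0,0,0,0,1]]]'; python3 -m inch '[[[0,0,0.5,0,0,0,1],[0,0,0.5,0,0,0,1],[0,0,0.4,0,0,0,1],[0,0,0.3,0,0,0,1],[0,0,0,0,0,0,1]]]';python3 -m inch '[[[0,0,0.2,0,0,0,1],[0,0,0.1,0,0,0,1],[0,0,0,0,0,0,1],[0,0,0,0,0,0,1]]]'
```

```text
t: 58.85
tool_pos: [0.4245, -0.1204, 0.1248]
orientation: [-0.141, -3.135, -0.002]
force: [0.4, -0.5, 0.4]
opening: 0.0003
t: 59.35
tool_pos: [0.4259, -0.1215, 0.1096]
orientation: [0.143, 3.137, -0.001]
force: [1.4, 1.0, 3.2]
opening: 0.0004
t: 59.75
tool_pos: [0.4259, -0.1214, 0.1067]
orientation: [0.142, 3.137, -0.001]
force: [2.4, -0.2, 3.9]
opening: 0.0004
```

```bash
python3 -m inch '[[[0,0,0.15,0,0,0,1],[0,0,0,0,0,0,1],[0,0,0,0,0,0,1]]]';python3 -m inch '[[[0,0,0.15,0,0,0,1],[0,0,0,0,0,0,1],[0,0,0,0,0,0,1]]]'
```

```text
t: 60.05
tool_pos: [0.426, -0.1215, 0.1061]
orientation: [0.142, 3.137, -0.001]
force: [-1.8, 0.9, 13.6]
opening: 0.0001
t: 60.35
tool_pos: [0.4261, -0.1215, 0.1059]
orientation: [0.142, 3.137, -0.001]
force: [-7.8, 2.8, 26.1]
opening: 0.0006
```

The button is at its stop, with force rising from 13.6 to 26 N at z 0.106. I retreat upward and make the last checks.

```bash
python3 -m inch '[[[0,0,-1,0,0,0,1],[0,0,-3,0,0,0,1],[0,0,-4,0,0,0,1],[0,0,-4,0,0,0,1],[3,0,-3,0,0,0,1]]]'; python3 -m inch '[[[0,0,0,0,0,0,1],[0,0,0,0,0,0,1],[0,0,0,0,0,0,1],[0,0,0,0,0,0,1],[0,0,0,0,0,0,1]]]'
python3 - <<'E'
from h import *
a=snap('scene','s10');b=snap('side','d10');z=load('s0');print(pose()[2]['force'])
x=cv2.resize(a['image'][90:290,110:380],None,fx=1.9,fy=1.9);y=cv2.resize(b['image'][130:330,200:350],None,fx=1.9,fy=1.9)
cv2.imwrite('pics/v15.png',np.hstack([x,y]))
from m import blobs
for f in('s0','s10'): print([q for q in blobs(f,(105,100,30),(125,255,255),60) if 270<q[0][0]<330 and q[0][1]>240], blobs(f,(3,170,120),(14,255,255)),blobs(f,(50,120,60),(75,255,255)))
E
```

```text
t: 60.85
tool_pos: [0.396, -0.1185, 0.2546]
orientation: [-0.141, -3.138, -0.001]
force: [0.7, 0.2, 0.9]
opening: 0.0006
t: 61.35
tool_pos: [0.395, -0.1182, 0.2517]
orientation: [-0.142, -3.136, -0.002]
force: [0.4, -0.9, 0.7]
opening: 0.0004
[-0.30049872  0.37529297 -0.12916141]
[([302.0, 266.0], [288, 249, 29, 35, 606])] [([255.0, 158.3], [251, 154, 9, 9, 34])] [([231.5, 136.1], [227, 133, 10, 7, 57])]
[([301.9, 266.0], [288, 249, 29, 35, 605])] [([143.7, 124.9], [141, 122, 7, 7, 27])] [([231.1, 137.1], [227, 135, 8, 5, 21])]
```

View pics/v15.png

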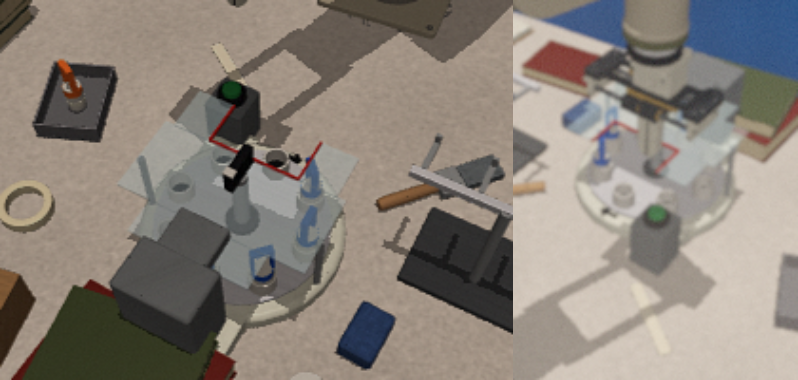

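```bash
python3 -c "
from plant import robot
print(robot.close_job())"
```

```text
the job is handed in; nothing more can be done
None
```

The job is done and handed in at about 61 s of robot time. The orange cartridge is in the tray, and all four blue cartridges were loaded one at a time. Each was followed by a 45° clockwise click. I then pressed the start button to its stop (26 N, tool tip at 0.106 m), and the arm backed off upwards.

**Last checks that agree:**
- The camera shows past1, past2 and past3 filled, the pocket at the gap empty and the stand empty.
- The orange cartridge stands upright in the tray.
- The blue weight is within 0.1 px of where it started in the scene image. The brush looks unmoved.
- The force on the arm is about zero.

**Not confirmed directly:**
- The fourth cartridge, in past4, is hidden behind the detector head. I infer its place from the full seating depth (tool tip at 0.093 m) and the full turn.
- The button's release is only judged by eye. Its green patch reads 1 px lower and smaller than at the start, which I put down to the arm's shadow.

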